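# Make up the terrace menu caddy

### The arm

A 7-joint arm with a two-finger parallel gripper is mounted at the origin on a cart in front of the work surface, level with it; the furniture and walls round the work are solid. World frame = base frame: x ahead of the robot, y to its left, z up, the work surface at z = 0. Lengths are in m, angles in rad, forces in N, time in s.
With the tool pointing down it reaches from about 0.35 to 0.9 m from the base axis. Payload 8.1 kg.
Tool frame: the origin (TCP) lies midway between the tips of the shut fingers; the grasp point (between the pads) lies 19 mm behind it; z points along the fingers, y is the line along which they close (so a half turn about z gives the same grasp; the last joint's range is limited). The gripper opens to 92 mm and grips with 3 to 60 N. Pads are 19 mm wide; open, the fingers measure 130 mm over their backs; the gripper's body (75 mm by 190 mm) begins 47 mm behind the grasp point.
Start: joints at [1.084, 0.434, 0.025, 1.573, -0.012, 1.134, -0.075], TCP at [0.234, -0.58, 0.227] pointing down, gripper open.
Joint ranges: [-2.62, 2.62], [-0.44, 2.09], [-1.27, 1.32], [0.08, 2.57], [-1.32, 4.46], [0.12, 2], [-2.74, 2.74]. Speed limits (rad/s): [2.22, 2.22, 3.01, 3.01, 3.14, 3.14, 3.14].

### API

Orientations are given as a rotation vector (axis times angle).
In Python, from cell import observe, get_image, camera_model, sign_off, recognise, silhouettes gives the robot as it stands.
- The arm moves only by the tool apply_moves, never from a script. Its argument "motion" is a list of rows, each an object of numbers: "x", "y", "z": the shift along the world's x, y, z in cm; "yaw": the turn about the world's z in degrees; "hand": the opening, from -1 (shut) to 1 (fully open), so that 0 is half open. In form: [{"x": .., "y": .., "z": .., "yaw": .., "hand": ..}, ...]. A call has 1 to 10 rows; each row is the pose to reach, as a shift and turn from the pose commanded when the call began; what a row does not reach only later rows make up. A row lasts 1/8 s, in which the tool goes at most 62.5 mm and 10.7 degrees, less where a joint would pass 70% of its speed; a pose out of reach is approached as far as the arm can. A call with a gripper value outside its range is refused whole. The fingers move at their own pace and stop on an object; "newtons" is the grip in N (left out, the last holds). Time passes only in rows, so rows that repeat a pose let the fingers close. It gives the time, the measured TCP pose, the force, the opening and the grip force at its end, in the units of the state.
- observe(): the state, without advancing time (a new reading comes with each control period).
- get_image(name): name is "scene" or "top"; returns the picture (400x640x3 uint8, blue, green, red); there is no depth.
- camera_model(name): a dict with "camera_matrix" (3x3 intrinsics, pixels), "k1" (the pictures are not rectified: a ray, as slopes to the right and down, at radius r is drawn at 1 + k1 r^2 times it, then the intrinsics apply), "T" (4x4, takes a point from camera to world coordinates). Camera axes: x right, y up, looking along -z (the intrinsics and any distortion apply to the point x, -y, -z); pixel columns grow to the right and rows downward; lengths in m; the calibration is good to about 2 mm. A picture is of the moment at which its call begins. camera_model takes no time and is no camera call.
- sign_off(): hands the job in; it is judged then, once.
Trained networks look in the newest picture that a camera, given by its name, has taken for a name from the list of things; names that differ only in an ending like _2 or _b are one class to them, and where a whole thing is asked for, a point or a joint stands for the part that bears it (a point fixed in the world has none). Each returns a list of dicts, best first, with "p" (0 to 1); they miss things now and then, are a little off and sometimes report something else, mostly with a low value. They report only what shows in the picture. A call takes as long as a camera call.
- recognise(query, camera): "rect" ([left, top, right, bottom] in pixels, round what is visible of it).
- silhouettes(query, camera): "mask" (400x640 bool, what is visible of it) and "rect" ([left, top, right, bottom] in pixels, round what is visible of it).
The state is a dict: "clock": time; "joints": joint angles; "dq": joint speeds; "joint_efforts": joint torques, N m; "position": TCP position; "ee_rot": TCP orientation; "force": force on the tool from outside, world axes, zero at the start; "ft_torque": the same for the moment, N m; "width": opening from 0.0 (shut) to 1.0 (fully open); "gripper_force": force on a finger pad.
Only numpy, scipy, OpenCV 4.12 (cv2) and the standard library are available. Lean on these libraries where they do the work, as an engineer would, in place of code of your own. Each camera call takes 0.05 s, during which the arm holds its last target. There are 200 camera calls.

### The job

Make up the caddy for the terrace: first draw the old, longer menu card out from under the weighted arm and lay it on the order pad; then tuck every new menu card into the bay under the arm, one on another, flat, face up and fully home against the back stops, so that the arm holds the pile down against the wind. Stand the two table plaques upright, each in a slot of its own in the block at the back of the caddy, fully down, and leave the cups and the milk pitcher where they are.

Things in the scene. Friction and masses are not known exactly. Their poses are not given: they have to be found in the camera images.
- caddy: terrace caddy, fixed: wooden board 10 mm thick, card bay in front, slotted dark block behind. Origin on the counter under the board; x runs from the bay's open front (robot side) to the block, z up. In this frame (caddy x, y, z, mm, used below) the board spans x -104 to 122, y +-62; the block x 41 to 121, y +-62, top z 40
- bay_home (a point): point on the bay floor (caddy x -34, y 0, z 10) below the centre of a new card that is fully home. Steel back stops: front face at x 12, |y| 15 to 36, up to z 46, a gap between them for the arm. Steel cheeks: inner faces at y +-32 for x -20 to 12, flaring outwards to x -35, up to z 42. Nothing else stands in the bay
- hold_arm (a joint): angle (rad) of the weighted steel arm over the bay, hinged at caddy x 30, z 26, reaching 75 mm to the front. 0 = toe on the empty floor; about 0.08 more for each card under it; limit 1.0. Its weight alone (1 to 1.5 N at the toe) brings it down, and it falls shut by itself. A card pushed in flat under its ski with 2 to 4 N lifts it
- toe_bar (a point): centre of the arm's toe, a steel bar of 14 mm diameter, 44 mm wide across the bay, resting on the pile at caddy x about -45. From it an upturned ski plate 32 mm wide runs to the front as far as caddy x -71, its tip 13 mm above the toe's underside, so that a card pushed in flat goes under it
- slot_left (a point): mouth centre of the slot at caddy x 81, y 26, z 40: 70 mm long (caddy x), 17.5 mm wide (caddy y), edges chamfered by 3 mm, 24 mm deep (floor at z 16)
- slot_right (a point): mouth centre of the like slot at caddy x 81, y -26, z 40
- old_card_c (a point): centre of the old menu card, a plywood slip with a paper face, 112 (its x) x 58 (its y) x 6 mm, 35 g, 20 mm longer than the new ones. It starts on the bay floor under the arm, against the back stops, long side along caddy x, its near end at caddy x about -101
- order_pad: white paper order pad flat on the counter, 140 (its x) x 101 (its y) x 12 mm, 250 g, loose; origin at the centre of its underside
- card_1_c (a point): centre of a new menu card, a plywood slip with a paper face, 92 (its x) x 58 (its y) x 6 mm, 35 g, lying flat on the counter at the start; may be absent.
- card_2_c (a point): centre of a new menu card, a plywood slip with a paper face, 92 (its x) x 58 (its y) x 6 mm, 35 g, lying flat on the counter at the start; may be absent.
- card_3_c (a point): centre of a new menu card, a plywood slip with a paper face, 92 (its x) x 58 (its y) x 6 mm, 35 g, lying flat on the counter at the start; may be absent.
- card_4_c (a point): centre of a new menu card, a plywood slip with a paper face, 92 (its x) x 58 (its y) x 6 mm, 35 g, lying flat on the counter at the start; may be absent.
- plaque_1_c (a point): centre (half-way up) of a table plaque, a dark wooden block with a grey panel on both faces, 60 (its x) x 14 (its y) x 56 (its z) mm, 70 g, standing free on its 60 mm edge at the start. It has no wider foot and topples easily.
- plaque_2_c (a point): centre (half-way up) of a table plaque, a dark wooden block with a grey panel on both faces, 60 (its x) x 14 (its y) x 56 (its z) mm, 70 g, standing free on its 60 mm edge at the start. It has no wider foot and topples easily.
- espresso_cup: bystander behind the work: white espresso cup, 63 x 92 x 51 mm, the nearer of the two, behind the slotted block; origin at the centre of its underside.
- pitcher: bystander behind the work: steel milk pitcher, 86 x 124 x 104 mm; origin at the centre of its underside.

How it is judged:
By the outcome, as a careful person would: the job done as asked, in the order asked, and still so for the second after the job is handed in, with the robot touching nothing.
Of card_1, card_2, card_3, card_4 only 3 to 4 are there at a start; the rules pass over those that are not, and their reading is None.
At some moment in a run one of card_1, card_2, card_3, card_4 may be knocked a few centimetres aside while the robot is not near it.
It also fails if it takes over 208 s, if anything falls off the work surface, if the arm or the gripper's body presses on something with over 40 N, if the wrist force passes 120 N, or if a joint passes its speed limit or range.

## Working session

There is one attempt and no reset: what is moved stays moved. The work goes in short steps, Python scripts to look and compute and a tool call to move; the robot and the scene stay as the last step left them, time stands still between calls to the robot, and variables do not carry over. Pictures are saved under pics/ and viewed, at most 16 in all, crops included, and the job is handed in when it is done.

Besides the shell and the picture viewer there is one more tool, called after "Request:" as name([rows], argument=value, ...), one row to a line, values as JSON. apply_moves: Moves the arm, as the interface text tells. Its arguments: {"type":"object","properties":{"motion":{"type":"array","items":{"type":"object","properties":{"x":{"type":"number"},"y":{"type":"number"},"z":{"type":"number"},"yaw":{"type":"number"},"hand":{"type":"number"}}}},"newtons":{"type":"number"}},"required":["motion"]}

```bash
ls; mkdir -p pics; python3 - <<'E'
from cell import *
import cv2,numpy as np
for n in("scene","top"):
    cv2.imwrite(f"pics/{n}0.png",get_image(n)); m=camera_model(n); print(n,np.round(m["camera_matrix"],1).tolist(),m["k1"],np.round(m["T"],3).tolist())
print(observe())
E
```

```text
pics
scene [[402.4, 0.0, 317.6], [0.0, 402.4, 201.0], [0.0, 0.0, 1.0]] 0.005621544109840083 [[0.871, 0.322, -0.37, 0.305], [-0.49, 0.556, -0.671, -0.556], [-0.011, 0.766, 0.642, 0.595], [0.0, 0.0, 0.0, 1.0]]
top [[387.9, 0.0, 322.7], [0.0, 387.9, 198.1], [0.0, 0.0, 1.0]] -0.08852575898884298 [[0.023, 0.997, -0.067, 0.556], [-1.0, 0.024, 0.004, 0.055], [0.006, 0.067, 0.998, 0.956], [0.0, 0.0, 0.0, 1.0]]
{'clock': 0.1, 'joints': array([ 1.08442018,  0.43514964,  0.02497086,  1.574012  , -0.01161659,
        1.13396611, -0.07508134]), 'dq': array([-0.00125501, -0.00055787, -0.00076913, -0.00178417,  0.0013309 ,
       -0.00086671, -0.00011919]), 'joint_efforts': array([ 2.85915274e-03, -6.69131184e+01,  9.87672396e-01, -3.15143037e+01,
       -6.05239347e-02,  3.75187676e-02,  8.79027675e-05]), 'position': array([ 0.23380425, -0.57913428,  0.22602339]), 'ee_rot': array([-3.08263367e+00, -5.98800774e-01,  5.85676108e-04]), 'force': array([ 1.33318244, -0.23086757,  0.06550924]), 'ft_torque': array([ 0.02242981, -0.02195231,  0.01210632]), 'gripper_force': 0.0, 'width': 1.001285274039618}
```

View pics/scene0.png

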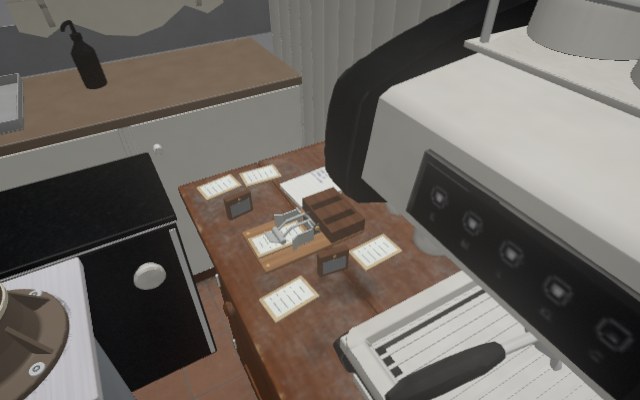

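View pics/top0.png

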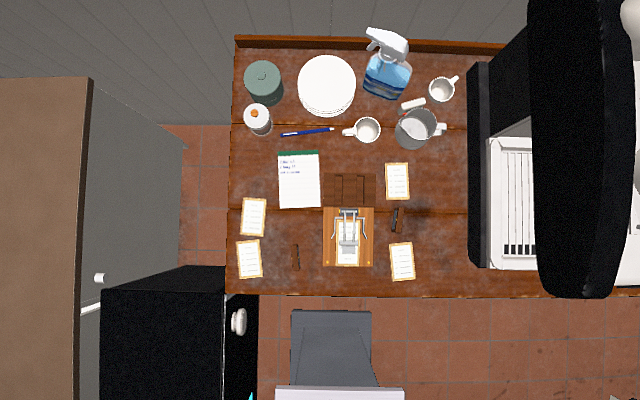

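The top view shows the caddy at px (349,220), four cards at (253,216), (249,259), (397,181) and (402,261), plaques at (296,257) and (398,220), and the pad at (299,180). The scene view agrees.

```bash
cat > h.py <<'E'
from cell import *
import cv2,numpy as np
def w(px,z,n="top"):
    m=camera_model(n);K=m["camera_matrix"];T=m["T"];px=np.atleast_2d(np.asarray(px,float))
    d=(px-[K[0,2],K[1,2]])/[K[0,0],K[1,1]];u=d.copy()
    for _ in range(8):u=d/(1+m["k1"]*(u**2).sum(1,keepdims=True))
    r=np.c_[u[:,0],-u[:,1],-np.ones(len(u))]@T[:3,:3].T
    return (T[:3,3]+r*((z-T[2,3])/r[:,2])[:,None])[:,:2]
def proj(P,n="top"):
    m=camera_model(n);K=m["camera_matrix"];P=np.atleast_2d(P)
    c=(P-m["T"][:3,3])@m["T"][:3,:3];u=np.c_[c[:,0],-c[:,1]]/-c[:,2:3]
    u=u*(1+m["k1"]*(u**2).sum(1,keepdims=True));return u*[K[0,0],K[1,1]]+[K[0,2],K[1,2]]
def rect(mask,z,n="top"):
    """centre (m), size long,short (mm), yaw of long side (deg)"""
    c,_=cv2.findContours(mask.astype(np.uint8),cv2.RETR_EXTERNAL,cv2.CHAIN_APPROX_NONE)
    c=max(c,key=cv2.contourArea).reshape(-1,2)
    (x,y),(a,b),t=cv2.minAreaRect((w(c,z,n)*1000).astype(np.float32))
    if a<b:a,b,t=b,a,t+90
    return np.round([x/1000,y/1000],4),np.round([a,b],1),round((t+90)%180-90,1)
E
python3 - <<'E'
from h import *
im=get_image("top")
for q,z in(("card_1_c",.006),("old_card_c",.016),("plaque_1_c",.056),("order_pad",.012),("caddy",.01),("espresso_cup",.05),("pitcher",.1)):
    for d in silhouettes(q,"top"):
        if d["p"]>.15: print(q,round(d["p"],2),np.round(d["rect"]).tolist(),*rect(d["mask"],z))
E
```

```text
card_1_c 0.9 [234.0, 239.0, 265.0, 277.0] [0.4673 0.2281] [93. 57.] 7.6
old_card_c 0.89 [336.0, 220.0, 360.0, 268.0] [ 0.513  -0.0099] [108.5  57.9] 1.1
old_card_c 0.3 [238.0, 198.0, 263.0, 235.0] [0.5715 0.2205] [91.1 58.7] -2.9
plaque_1_c 0.71 [288.0, 240.0, 298.0, 270.0] [0.4789 0.112 ] [60.4 17. ] 7.2
order_pad 0.74 [274.0, 150.0, 322.0, 210.0] [0.6659 0.1116] [143.7 103.3] 5.5
caddy 0.97 [322.0, 174.0, 376.0, 265.0] [ 0.5695 -0.0134] [226.4 127.7] 0.4
espresso_cup 0.95 [344.0, 115.0, 380.0, 144.0] [ 0.7765 -0.0408] [86.3 64.6] -51.9
pitcher 0.8 [394.0, 107.0, 448.0, 153.0] [ 0.7813 -0.1594] [116.5  81.8] -58.4
```

```bash
python3 - <<'E'
from h import *
im=get_image("top")
cv2.imwrite("pics/zoom1.png",cv2.resize(im[145:285,225:425],None,fx=4,fy=4,interpolation=cv2.INTER_CUBIC))
for q,z in(("card_2_c",.006),("plaque_2_c",.056),("toe_bar",.03)):
    for d in silhouettes(q,"top"): print(q,round(d["p"],2),np.round(d["rect"]).tolist(),*rect(d["mask"],z))
# colour: cards = bright, low-ish
hsv=cv2.cvtColor(im,cv2.COLOR_BGR2HSV);m=((hsv[...,2]>165)&(im[...,0]>90)).astype(np.uint8);m[:145]=0;m[285:]=0;m[:,:225]=0;m[:,425:]=0
m=cv2.morphologyEx(m,cv2.MORPH_CLOSE,np.ones((3,3)))
n,l,s,c=cv2.connectedComponentsWithStats(m)
for i in range(1,n):
    if s[i,4]>200: print(s[i],*rect(l==i,.006))
E
```

```text
card_2_c 0.94 [241.0, 197.0, 263.0, 235.0] [0.57   0.2222] [96.  60.3] -0.7
plaque_2_c 0.51 [389.0, 208.0, 402.0, 233.0] [ 0.5702 -0.1236] [56.3 23.1] -8.0
plaque_2_c 0.35 [345.0, 118.0, 380.0, 144.0] [ 0.7745 -0.0386] [88.7 62.8] -54.4
toe_bar 0.56 [339.0, 208.0, 357.0, 253.0] [ 0.5116 -0.0109] [51.1 43.1] -22.1
[ 278  154   43   55 2173] [0.6609 0.1112] [130.5 102. ] 3.8
[385 162  25  38 869] [ 0.6675 -0.1305] [93.6 57.7] 3.6
[240 197  27  40 908] [0.5709 0.2217] [93.4 59.5] -2.9
[ 331  209   36   58 1326] [ 0.5235 -0.0141] [138.7  85.6] 4.9
[236 239  27  40 908] [0.4673 0.2282] [92.2 59.5] 7.5
[389 242  27  40 896] [ 0.4699 -0.1463] [92.5 58.4] 6.7
```

View pics/zoom1.png

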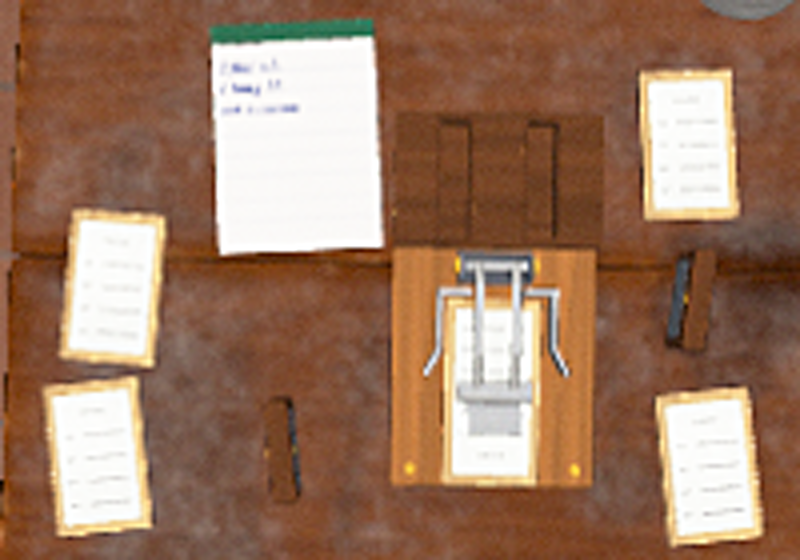

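The zoomed top view shows the caddy square to the robot, with board near corners at zoom px (391,485) and (594,486) and the block top at (397..604, 113..246). There are four cards, and the plaques stand roughly along x.

```bash
python3 - <<'E'
from h import *
from scipy.optimize import least_squares
f=lambda p:(np.array(p,float)+.5)/4-.5+[225,145]
# caddy: corners (zoom px) with caddy coords
C=[((391,485),(-104,62,10)),((594,486),(-104,-62,10)),((397,114),(121,62,40)),((604,113),(121,-62,40)),((442,298),(None,)),]
C=C[:4]
uv=np.array([f(c[0]) for c in C]);P=np.array([c[1] for c in C])/1000
def W(q,P):
    c,s=np.cos(q[2]),np.sin(q[2]);return np.c_[q[0]+c*P[:,0]-s*P[:,1],q[1]+s*P[:,0]+c*P[:,1],P[:,2]]
r=least_squares(lambda q:(proj(W(q,P))-uv).ravel(),[.56,-.013,0]);print(r.x,np.degrees(r.x[2]),r.fun)
np.save("cad.npy",r.x)
img={n:get_image(n) for n in("top","scene")}
S=4
out=[]
for n,(x0,y0,x1,y1) in(("top",(225,145,425,285)),("scene",(180,150,420,330))):
    k=4 if n=="top" else 3.3
    a=cv2.resize(img[n][y0:y1,x0:x1],None,fx=k,fy=k,interpolation=cv2.INTER_CUBIC)
    def poly(Q,col):
        p=((proj(Q,n)-[x0,y0]+.5)*k-.5);cv2.polylines(a,[np.int32(np.round(p*8))],True,col,1,cv2.LINE_AA,3)
    bx=lambda X0,X1,Y0,Y1,z:np.array([(X0,Y0,z),(X1,Y0,z),(X1,Y1,z),(X0,Y1,z)])/1000
    poly(W(r.x,bx(-104,122,-62,62,10)),(0,255,0));poly(W(r.x,bx(41,121,-62,62,40)),(255,255,0))
    for y in(26,-26):poly(W(r.x,bx(46,116,y-8.75,y+8.75,40)),(0,0,255))
    poly(W(r.x,bx(-101,11,-29,29,16)),(255,0,255))
    for q in((.4673,.2282,7.5),(.5709,.2217,-2.9),(.6675,-.1305,3.6),(.4699,-.1463,6.7)):poly(W((q[0],q[1],np.radians(q[2])),bx(-46,46,-29,29,6)),(255,0,0))
    for q in((.4789,.112,7.2),(.5702,-.128,-8)):
        for z in(0,56):poly(W((q[0],q[1],np.radians(q[2])),bx(-30,30,-7,7,z)),(0,255,255))
    poly(W((.6659,.1116,np.radians(4)),bx(-70,70,-50.5,50.5,12)),(0,0,255))
    cv2.imwrite(f"pics/ov_{n}.png",a)
E
```

```text
[ 0.55880531 -0.01259115  0.01119077] 0.6411839224131747 [ 0.00663665  0.30187665  0.31723785  0.53643187 -0.28292661 -0.89434185
 -0.03012865  0.0621505 ]
```

View pics/ov_top.png

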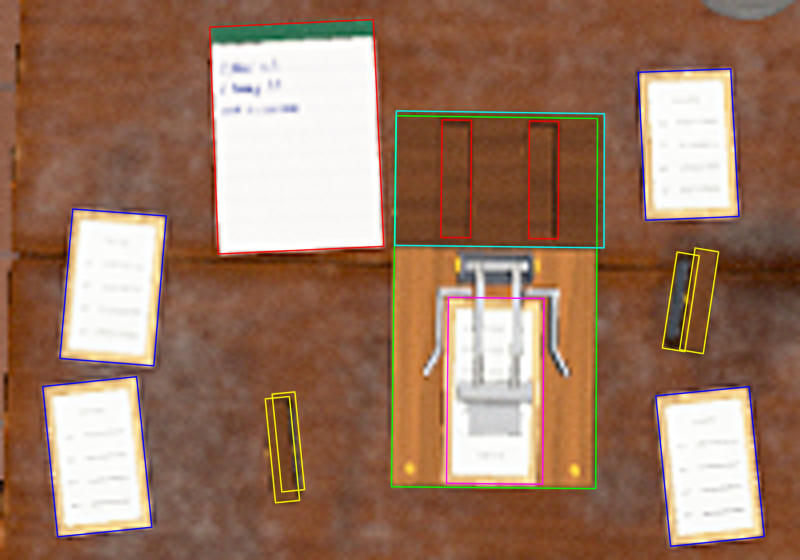

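View pics/ov_scene.png

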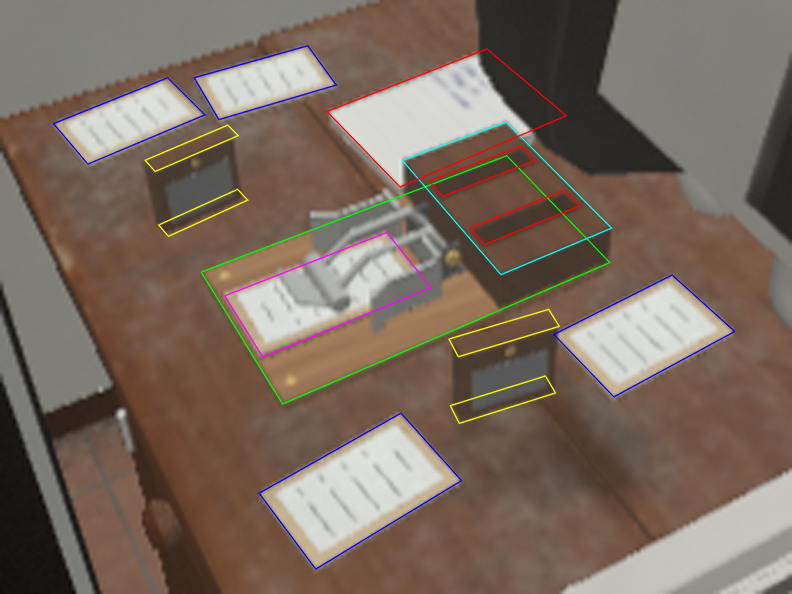

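Request:
apply_moves([
  {"x": 3, "y": 6, "yaw": 0, "hand": 0.6},
  {"x": 6, "y": 12},
  {"x": 8, "y": 18},
  {"x": 9, "y": 24},
  {"x": 10, "y": 30},
  {"x": 12, "y": 36, "yaw": -5},
  {"x": 15, "y": 42, "yaw": -10},
  {"x": 19, "y": 48, "yaw": -16, "z": -2},
  {"x": 22, "y": 53, "yaw": -21.5, "z": -5},
  {"x": 23.9, "y": 56.9, "yaw": -21.5, "z": -8},
], newtons=25)

```text
schema error: expected keys x, y, z, yaw, hand
```

Request:
apply_moves([
  {"x": 3, "y": 6, "z": 0, "yaw": 0, "hand": 0.6},
  {"x": 6, "y": 12, "z": 0, "yaw": 0, "hand": 0.6},
  {"x": 8, "y": 18, "z": 0, "yaw": 0, "hand": 0.6},
  {"x": 9, "y": 24, "z": 0, "yaw": 0, "hand": 0.6},
  {"x": 10, "y": 30, "z": 0, "yaw": 0, "hand": 0.6},
  {"x": 12, "y": 36, "z": 0, "yaw": -5, "hand": 0.6},
  {"x": 15, "y": 42, "z": 0, "yaw": -10, "hand": 0.6},
  {"x": 19, "y": 47, "z": -2, "yaw": -16, "hand": 0.6},
  {"x": 22, "y": 53, "z": -5, "yaw": -21.5, "hand": 0.6},
  {"x": 23.9, "y": 56.9, "z": -8, "yaw": -21.5, "hand": 0.6},
], newtons=25)

```text
clock: 2.05
position: [0.4686, -0.0209, 0.155]
ee_rot: [3.142, 0.011, 0.005]
force: [0.9, -0.5, -0.6]
width: 0.797
gripper_force: 0.0
```

Request:
apply_moves([
  {"x": 0, "y": 0, "z": -5, "yaw": 0, "hand": 0.6},
  {"x": 0, "y": 0, "z": -10, "yaw": 0, "hand": 0.6},
  {"x": 0, "y": 0, "z": -12, "yaw": 0, "hand": 0.6},
  {"x": 0, "y": 0, "z": -12, "yaw": 0, "hand": 0.6},
  {"x": 0, "y": 0, "z": -12, "yaw": 0, "hand": 0.6},
])

```text
clock: 2.68
position: [0.4676, -0.0227, 0.0358]
ee_rot: [3.142, 0.013, 0.002]
force: [0.5, -0.2, 0.0]
width: 0.8
gripper_force: 0.0
```

```bash
python3 - <<'E'
from h import *
im=get_image("top");im2=get_image("scene")
a=cv2.resize(im[170:290,280:420],None,fx=4,fy=4);b=cv2.resize(im2[190:290,210:330],None,fx=4,fy=4)
cv2.imwrite("pics/g1.png",cv2.resize(b,None,fx=1.2,fy=1.2));print(observe()["position"],observe()["force"])
E
```

```text
[ 0.46780595 -0.02278909  0.03606318] [ 0.4551005  -0.20981066  0.14292808]
```

View pics/g1.png

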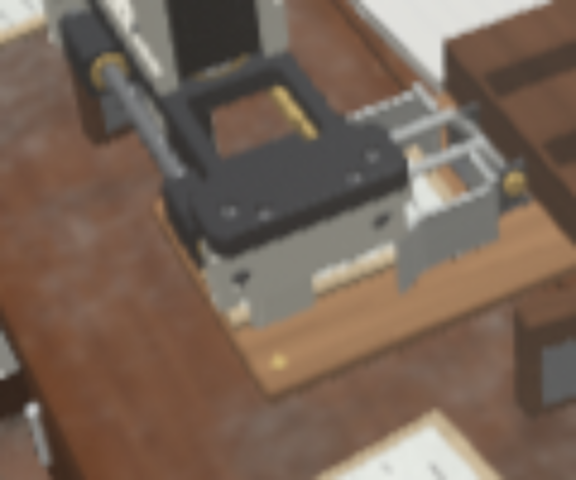

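The scene view shows the open gripper straddling the old card's near end in front of the arm. It is still 24 mm high and about 12 mm off in y.

Request:
apply_moves([
  {"x": 0.3, "y": 1.2, "z": -0.5, "yaw": 0, "hand": 0.6},
  {"x": 0.3, "y": 1.2, "z": -1.4, "yaw": 0, "hand": 0.6},
  {"x": 0.3, "y": 1.2, "z": -2.4, "yaw": 0, "hand": 0.6},
  {"x": 0.3, "y": 1.2, "z": -2.4, "yaw": 0, "hand": 0.6},
  {"x": 0.3, "y": 1.2, "z": -2.4, "yaw": 0, "hand": 0.0},
  {"x": 0.3, "y": 1.2, "z": -2.4, "yaw": 0, "hand": 0.0},
  {"x": 0.3, "y": 1.2, "z": -2.4, "yaw": 0, "hand": 0.0},
  {"x": 0.3, "y": 1.2, "z": -2.4, "yaw": 0, "hand": 0.0},
], newtons=25)

```text
clock: 3.78
position: [0.4695, -0.0109, 0.0106]
ee_rot: [3.141, 0.013, -0.001]
force: [-1.0, -0.8, -1.9]
width: 0.626
gripper_force: 25.0
```

Request:
apply_moves([
  {"x": -1, "y": 0, "z": 0.1, "yaw": 0, "hand": 0},
  {"x": -3, "y": 0, "z": 0.1, "yaw": 0, "hand": 0},
  {"x": -5, "y": 0, "z": 0.1, "yaw": 0, "hand": 0},
  {"x": -7, "y": 0, "z": 0.1, "yaw": 0, "hand": 0},
  {"x": -9, "y": 0, "z": 0.1, "yaw": 0, "hand": 0},
  {"x": -10.2, "y": 0, "z": 0.1, "yaw": 0, "hand": 0},
  {"x": -10.2, "y": 0, "z": 0.1, "yaw": 0, "hand": 0},
  {"x": -10.2, "y": 0, "z": 0.1, "yaw": 0, "hand": 0},
])

```text
clock: 4.78
position: [0.3689, -0.0106, 0.012]
ee_rot: [-3.141, -0.013, -0.002]
force: [0.8, 0.0, -0.4]
width: 0.626
gripper_force: 25.0
```

```bash
python3 - <<'E'
from h import *
im2=get_image("scene")
cv2.imwrite("pics/g2.png",cv2.resize(im2[180:310,180:380],None,fx=3,fy=3));print(observe()["position"])
E
```

```text
[ 0.36890218 -0.01062     0.01197294]
```

View pics/g2.png

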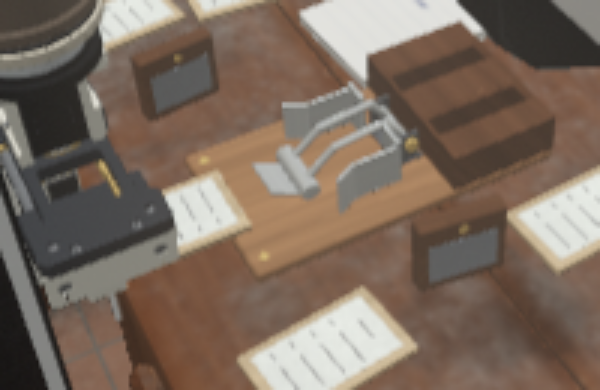

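The old card is clear of the bay and the arm has fallen shut; the card sits at px (205,210) in the gripper. Next I carry it to the pad.

Request:
apply_moves([
  {"x": 0, "y": 0, "z": 5, "yaw": 0, "hand": 0},
  {"x": 1, "y": 1, "z": 10, "yaw": 0, "hand": 0},
  {"x": 6, "y": 3, "z": 11, "yaw": 1, "hand": 0},
  {"x": 12, "y": 5, "z": 11, "yaw": 2, "hand": 0},
  {"x": 17, "y": 8, "z": 11, "yaw": 3, "hand": 0},
  {"x": 22, "y": 10, "z": 11, "yaw": 3.5, "hand": 0},
  {"x": 25.4, "y": 12, "z": 9, "yaw": 3.5, "hand": 0},
  {"x": 25.4, "y": 12, "z": 6, "yaw": 3.5, "hand": 0},
  {"x": 25.4, "y": 12, "z": 5, "yaw": 3.5, "hand": 0},
  {"x": 25.4, "y": 12, "z": 5, "yaw": 3.5, "hand": 0},
])

```text
clock: 6.08
position: [0.6213, 0.1087, 0.0614]
ee_rot: [3.139, 0.109, -0.002]
force: [0.2, 0.1, -0.4]
width: 0.629
gripper_force: 25.0
```

Request:
apply_moves([
  {"x": 0.1, "y": 0, "z": -3, "yaw": 0, "hand": 0},
  {"x": 0.1, "y": 0, "z": -4.3, "yaw": 0, "hand": 0},
  {"x": 0.1, "y": 0, "z": -4.8, "yaw": 0, "hand": 0},
  {"x": 0.1, "y": 0, "z": -4.8, "yaw": 0, "hand": 0},
  {"x": 0.1, "y": 0, "z": -4.8, "yaw": 0, "hand": 0.45},
  {"x": 0.1, "y": 0, "z": -4.8, "yaw": 0, "hand": 0.45},
  {"x": 0.1, "y": 0, "z": -4.5, "yaw": 0, "hand": 0.45},
  {"x": 0.1, "y": 0, "z": -2, "yaw": 0, "hand": 0.45},
  {"x": 0.1, "y": 0, "z": 3, "yaw": 0, "hand": 0.6},
])

```text
clock: 7.2
position: [0.6214, 0.1088, 0.0911]
ee_rot: [3.139, 0.109, -0.006]
force: [1.4, -0.5, 0.3]
width: 0.777
gripper_force: 0.0
```

```bash
cat >> h.py <<'E'
def cards(z=.006):
    im=get_image("top");m=((im.max(2)>165)&(im[...,0]>90)).astype(np.uint8);m[:145]=0;m[285:]=0;m[:,:225]=0;m[:,425:]=0
    m=cv2.morphologyEx(m,cv2.MORPH_CLOSE,np.ones((3,3)));n,l,s,c=cv2.connectedComponentsWithStats(m)
    for i in range(1,n):
        if s[i,4]>300: print(s[i,:4],*rect(l==i,z))
    o=observe();print(o["position"].round(4),"yaw",round(np.degrees(2*np.arctan2(o["ee_rot"][1],o["ee_rot"][0]))%360,2),o["clock"]);return im
E
python3 -c "
from h import *
cards()"
```

```text
[385 162  25  38] [ 0.6675 -0.1305] [93.6 57.9] 3.6
[240 201  21  36] [0.5561 0.2421] [95.8 42.7] 28.5
[236 239  27  40] [0.4673 0.2282] [92.2 59.5] 7.5
[389 242  27  40] [ 0.47   -0.1458] [92.4 59.4] 6.7
[0.6255 0.1103 0.0993] yaw 3.99 7.25
```

Request:
apply_moves([
  {"x": -5, "y": 3, "z": 1, "yaw": 1, "hand": 0.6},
  {"x": -10, "y": 6, "z": 1, "yaw": 2, "hand": 0.6},
  {"x": -15, "y": 9, "z": 0, "yaw": 3.5, "hand": 0.6},
  {"x": -19, "y": 11.5, "z": -3, "yaw": 3.5, "hand": 0.6},
  {"x": -19, "y": 11.5, "z": -5, "yaw": 3.5, "hand": 0.6},
  {"x": -19, "y": 11.5, "z": -5, "yaw": 3.5, "hand": 0.6},
  {"x": -19, "y": 11.5, "z": -5, "yaw": 3.5, "hand": 0.6},
])

```text
clock: 8.12
position: [0.4338, 0.2242, 0.0426]
ee_rot: [-3.135, -0.203, -0.002]
force: [-0.1, -0.2, 0.7]
width: 0.797
gripper_force: 0.0
```

Request:
apply_moves([
  {"x": -0.2, "y": 0, "z": -2, "yaw": 0, "hand": 0.6},
  {"x": -0.2, "y": 0, "z": -3.5, "yaw": 0, "hand": 0.6},
  {"x": -0.2, "y": 0, "z": -4, "yaw": 0, "hand": 0.6},
  {"x": -0.2, "y": 0, "z": -4, "yaw": 0, "hand": 0.6},
  {"x": -0.2, "y": 0, "z": -4, "yaw": 0, "hand": 0},
  {"x": -0.2, "y": 0, "z": -4, "yaw": 0, "hand": 0},
  {"x": -0.2, "y": 0, "z": -4, "yaw": 0, "hand": 0},
  {"x": -0.2, "y": 0, "z": -4, "yaw": 0, "hand": 0},
], newtons=25)

```text
clock: 9.12
position: [0.4311, 0.2244, 0.0022]
ee_rot: [-3.135, -0.205, -0.001]
force: [0.3, -0.2, 5.2]
width: 0.625
gripper_force: 25.0
```

Request:
apply_moves([
  {"x": 0, "y": 0, "z": 4, "yaw": 0, "hand": 0},
  {"x": -1, "y": -2, "z": 8.5, "yaw": -1, "hand": 0},
  {"x": -2, "y": -7, "z": 9, "yaw": -3, "hand": 0},
  {"x": -3, "y": -12, "z": 9, "yaw": -5, "hand": 0},
  {"x": -4, "y": -17, "z": 8, "yaw": -6.8, "hand": 0},
  {"x": -4.2, "y": -21, "z": 6, "yaw": -6.8, "hand": 0},
  {"x": -4.2, "y": -23.9, "z": 3, "yaw": -6.8, "hand": 0},
  {"x": -4.2, "y": -23.9, "z": 2, "yaw": -6.8, "hand": 0},
  {"x": -4.2, "y": -23.9, "z": 2, "yaw": -6.8, "hand": 0},
])

```text
clock: 10.25
position: [0.3885, -0.0141, 0.0215]
ee_rot: [-3.141, -0.02, 0.002]
force: [0.1, 0.6, -0.5]
width: 0.625
gripper_force: 25.0
```

Request:
apply_moves([
  {"x": 0, "y": 0, "z": -0.8, "yaw": 0, "hand": 0},
  {"x": 0, "y": 0, "z": -0.8, "yaw": 0, "hand": 0},
  {"x": 1.5, "y": 0, "z": -0.8, "yaw": 0, "hand": 0},
  {"x": 3, "y": 0, "z": -0.9, "yaw": 0, "hand": 0},
  {"x": 4.2, "y": 0, "z": -0.9, "yaw": 0, "hand": 0},
  {"x": 5.4, "y": 0, "z": -0.9, "yaw": 0, "hand": 0},
  {"x": 6.6, "y": 0, "z": -0.9, "yaw": 0, "hand": 0},
  {"x": 7.8, "y": 0, "z": -0.9, "yaw": 0, "hand": 0},
  {"x": 7.8, "y": 0, "z": -0.9, "yaw": 0, "hand": 0},
])

```text
clock: 11.38
position: [0.4688, -0.0146, 0.013]
ee_rot: [-3.141, -0.018, -0.004]
force: [0.7, -0.4, -1.2]
width: 0.62
gripper_force: 25.0
```

```bash
python3 - <<'E'
from h import *
im2=get_image("scene")
cv2.imwrite("pics/g3.png",cv2.resize(im2[180:310,180:380],None,fx=3,fy=3));o=observe();print(o["position"],o["force"],o["ft_torque"])
E
```

```text
[ 0.46809075 -0.01463109  0.01301019] [ 1.32311779  0.2586518  -0.86175439] [-0.03590113 -0.22437305 -0.02800573]
```

View pics/g3.png

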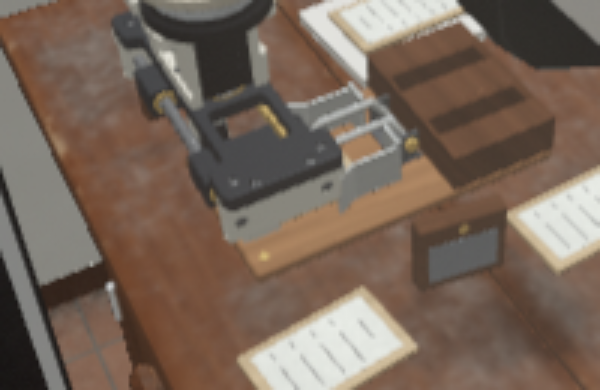

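The card has gone in without much force, and the old card lies on the pad at px (395,20). Now the final push home.

Request:
apply_moves([
  {"x": 1, "y": 0.05, "z": 0, "yaw": 0, "hand": 0},
  {"x": 1.8, "y": 0.1, "z": 0, "yaw": 0, "hand": 0},
  {"x": 2.1, "y": 0.1, "z": 0, "yaw": 0, "hand": 0},
  {"x": 2.4, "y": 0.1, "z": 0, "yaw": 0, "hand": 0},
  {"x": 2.4, "y": 0.1, "z": 0, "yaw": 0, "hand": 0},
])

```text
clock: 12.05
position: [0.4888, -0.0137, 0.0123]
ee_rot: [3.141, 0.019, -0.006]
force: [-6.0, 0.2, -1.5]
width: 0.626
gripper_force: 25.0
```

Request:
apply_moves([
  {"x": 0, "y": 0, "z": 0, "yaw": 0, "hand": 0.45},
  {"x": 0, "y": 0, "z": 0, "yaw": 0, "hand": 0.45},
  {"x": 0, "y": 0, "z": 0.3, "yaw": 0, "hand": 0.45},
  {"x": 0, "y": 0, "z": 4, "yaw": 0, "hand": 0.45},
  {"x": -1, "y": 2, "z": 9, "yaw": 0, "hand": 0.6},
  {"x": -3, "y": 8, "z": 10, "yaw": 0, "hand": 0.6},
  {"x": -5, "y": 14, "z": 10, "yaw": -1, "hand": 0.6},
  {"x": -5, "y": 17, "z": 10, "yaw": -2, "hand": 0.6},
])

```text
clock: 13.05
position: [0.4396, 0.1594, 0.1138]
ee_rot: [-3.14, 0.031, -0.002]
force: [-0.0, -0.3, -1.0]
width: 0.798
gripper_force: 0.0
```

```bash
python3 -c "
from h import *
im=cards()
cv2.imwrite('pics/g4.png',cv2.resize(im[145:285,225:425],None,fx=4,fy=4,interpolation=cv2.INTER_CUBIC))"
```

```text
[278 154  43  55] [0.6609 0.1111] [130.3 102.2] 4.0
[385 162  25  38] [ 0.6675 -0.1306] [93.6 57.8] 3.7
[240 197  27  40] [0.5709 0.2217] [93.5 59.5] -3.0
[331 208  36  50] [ 0.5345 -0.0128] [119.5  85.5] 6.7
[389 242  27  40] [ 0.47   -0.1463] [92.4 58.4] 6.8
[0.4402 0.1634 0.114 ] yaw 358.97 13.1
```

View pics/g4.png

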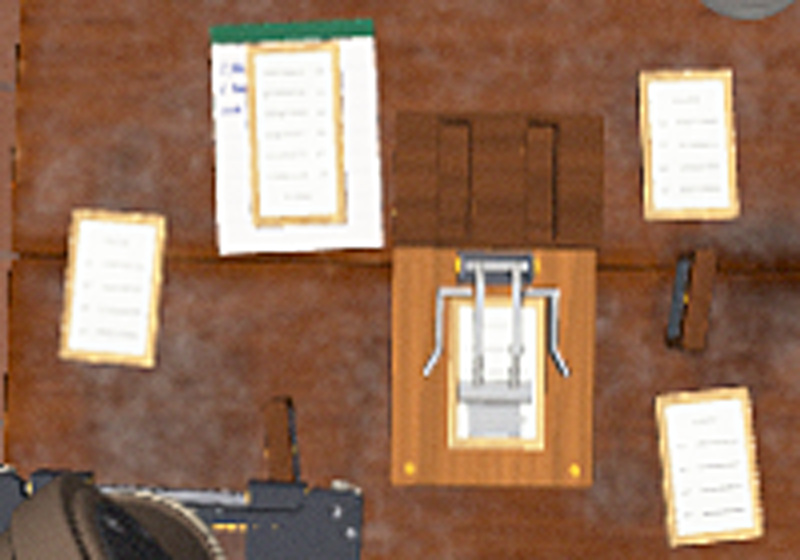

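The picture shows the old card inside the pad (centre px 297,134), card 1 home under the arm, and three cards left unmoved. I go on to card 2.

Request:
apply_moves([
  {"x": 5, "y": 3, "z": -2, "yaw": -1, "hand": 0.6},
  {"x": 9.5, "y": 6, "z": -5, "yaw": -2, "hand": 0.6},
  {"x": 9.5, "y": 6, "z": -8, "yaw": -2, "hand": 0.6},
  {"x": 9.5, "y": 6, "z": -10, "yaw": -2, "hand": 0.6},
  {"x": 9.5, "y": 6, "z": -11.1, "yaw": -2, "hand": 0.6},
  {"x": 9.5, "y": 6, "z": -11.1, "yaw": -2, "hand": 0.6},
  {"x": 9.5, "y": 6, "z": -11.1, "yaw": -2, "hand": 0.3},
  {"x": 9.5, "y": 6, "z": -11.1, "yaw": -2, "hand": 0},
  {"x": 9.5, "y": 6, "z": -11.1, "yaw": -2, "hand": 0},
  {"x": 9.5, "y": 6, "z": -11.1, "yaw": -2, "hand": 0},
], newtons=25)

```text
clock: 14.35
position: [0.5363, 0.2162, 0.0025]
ee_rot: [-3.14, 0.091, -0.001]
force: [-0.1, -1.2, 6.7]
width: 0.632
gripper_force: 24.7
```

Request:
apply_moves([
  {"x": 0, "y": 0, "z": 4, "yaw": 0, "hand": 0},
  {"x": -2, "y": -1, "z": 8.5, "yaw": 0, "hand": 0},
  {"x": -6, "y": -5, "z": 9.5, "yaw": 1, "hand": 0},
  {"x": -10, "y": -10, "z": 9.5, "yaw": 2, "hand": 0},
  {"x": -13, "y": -15, "z": 9, "yaw": 3, "hand": 0},
  {"x": -14.7, "y": -20, "z": 7, "yaw": 3.9, "hand": 0},
  {"x": -14.7, "y": -23.1, "z": 4, "yaw": 3.9, "hand": 0},
  {"x": -14.7, "y": -23.1, "z": 2.5, "yaw": 3.9, "hand": 0},
  {"x": -14.7, "y": -23.1, "z": 2.5, "yaw": 3.9, "hand": 0},
  {"x": -14.7, "y": -23.1, "z": 2.5, "yaw": 3.9, "hand": 0},
])

```text
clock: 15.6
position: [0.3892, -0.0143, 0.0273]
ee_rot: [-3.141, -0.017, -0.001]
force: [-0.3, -0.1, -0.8]
width: 0.625
gripper_force: 24.8
```

```bash
python3 -c "
from h import *
im=cards(.02)"
```

```text
[278 154  43  55] [0.6594 0.1103] [128.4 100.7] 4.0
[385 162  25  38] [ 0.6658 -0.1277] [92.2 57. ] 3.6
[331 210  36  75] [ 0.5027 -0.0134] [177.5  84.3] 1.1
[389 242  27  40] [ 0.4713 -0.1433] [91.  57.5] 6.8
[ 0.3894 -0.0142  0.0275] yaw 0.64 15.65
```

Request:
apply_moves([
  {"x": 0, "y": 0, "z": -0.8, "yaw": 0, "hand": 0},
  {"x": 1.5, "y": 0, "z": -0.8, "yaw": 0, "hand": 0},
  {"x": 3, "y": 0, "z": -0.8, "yaw": 0, "hand": 0},
  {"x": 4.4, "y": 0, "z": -0.8, "yaw": 0, "hand": 0},
  {"x": 5.7, "y": 0, "z": -0.8, "yaw": 0, "hand": 0},
  {"x": 7, "y": 0, "z": -0.9, "yaw": 0, "hand": 0},
  {"x": 8.2, "y": 0.05, "z": -0.9, "yaw": 0, "hand": 0},
  {"x": 9.4, "y": 0.1, "z": -0.9, "yaw": 0, "hand": 0},
  {"x": 10.1, "y": 0.1, "z": -0.9, "yaw": 0, "hand": 0},
  {"x": 10.3, "y": 0.1, "z": -0.9, "yaw": 0, "hand": 0},
])

```text
clock: 16.9
position: [0.4703, -0.0124, 0.0126]
ee_rot: [3.139, 0.022, -0.062]
force: [-51.1, 12.6, 12.1]
width: 0.624
gripper_force: 42.9
```

Jammed with 51 N about 20 mm short of home. I back off a little and look.

Request:
apply_moves([
  {"x": -3.3, "y": -0.1, "z": 0.3, "yaw": 0, "hand": 0},
  {"x": -3.3, "y": -0.1, "z": 0.3, "yaw": 0, "hand": 0},
  {"x": -3.3, "y": -0.1, "z": 0.3, "yaw": 0, "hand": 0},
])

```text
clock: 17.27
position: [0.4604, -0.0146, 0.0212]
ee_rot: [-3.141, -0.016, -0.003]
force: [1.0, 0.2, -0.5]
width: 0.625
gripper_force: 25.0
```

```bash
python3 -c "
from h import *
im=cards(.02);o=observe();print(o['force'],o['ft_torque'],o['ee_rot'])
b=get_image('scene')
a=cv2.resize(im[190:285,310:390],(480,570),interpolation=cv2.INTER_CUBIC)
c=cv2.resize(b[205:300,240:293],(318,570),interpolation=cv2.INTER_CUBIC)
cv2.imwrite('pics/g5.png',np.hstack([a,c]))"
```

```text
[278 154  43  55] [0.6595 0.1103] [128.7 100.7] 4.0
[385 162  25  38] [ 0.6659 -0.1277] [92.1 57. ] 3.6
[330 210  37  59] [ 0.5213 -0.0129] [142.4  84.5] -1.6
[389 242  27  38] [ 0.4712 -0.1433] [91.5 57. ] 7.3
[ 0.4606 -0.0146  0.0212] yaw 0.57 17.325
[-0.00185326 -0.03033915 -0.90946747] [ 0.03870588 -0.01775989 -0.03921187] [-3.14135814 -0.01572878 -0.00321878]
```

View pics/g5.png

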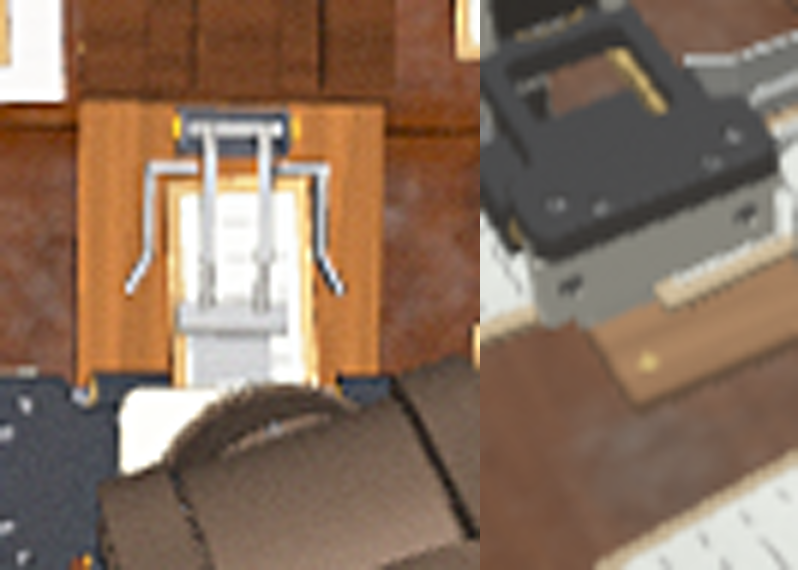

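The crop shows a card end sticking out behind the fingers at px (500,320). The nose of card 2 must have caught card 1's near edge and slipped back in the grip. I'll lay card 2 on the free counter at left and regrip it.

Request:
apply_moves([
  {"x": -3, "y": 0, "z": 0.2, "yaw": 0, "hand": 0},
  {"x": -6, "y": 0, "z": 0.4, "yaw": 0, "hand": 0},
  {"x": -6, "y": 0, "z": 4, "yaw": 0, "hand": 0},
  {"x": -6, "y": 4, "z": 8, "yaw": 0, "hand": 0},
  {"x": -5, "y": 10, "z": 8, "yaw": 0, "hand": 0},
  {"x": -3, "y": 16, "z": 8, "yaw": 0, "hand": 0},
  {"x": -2, "y": 22, "z": 6, "yaw": 0, "hand": 0},
  {"x": -2, "y": 24, "z": 2, "yaw": 0, "hand": 0},
  {"x": -2, "y": 24, "z": 0, "yaw": 0, "hand": 0},
  {"x": -2, "y": 24, "z": 0, "yaw": 0, "hand": 0},
])

```text
clock: 18.62
position: [0.4384, 0.2253, 0.0196]
ee_rot: [3.14, 0.017, -0.004]
force: [0.3, -0.6, -0.1]
width: 0.627
gripper_force: 25.0
```

Request:
apply_moves([
  {"x": 0, "y": 0, "z": -1.0, "yaw": 0, "hand": 0},
  {"x": 0, "y": 0, "z": -1.6, "yaw": 0, "hand": 0},
  {"x": 0, "y": 0, "z": -1.6, "yaw": 0, "hand": 0},
  {"x": 0, "y": 0, "z": -1.6, "yaw": 0, "hand": 0.45},
  {"x": 0, "y": 0, "z": -1.6, "yaw": 0, "hand": 0.45},
  {"x": 0, "y": 0, "z": -1, "yaw": 0, "hand": 0.45},
  {"x": 0, "y": 0, "z": 4, "yaw": 0, "hand": 0.5},
  {"x": 6, "y": 0, "z": 8, "yaw": 0, "hand": 0.6},
  {"x": 12, "y": 0, "z": 8, "yaw": 0, "hand": 0.6},
  {"x": 18, "y": 0, "z": 8, "yaw": 0, "hand": 0.6},
])

```text
clock: 19.88
position: [0.6181, 0.2253, 0.1029]
ee_rot: [-3.141, -0.016, -0.004]
force: [-0.7, 0.7, -0.1]
width: 0.801
gripper_force: 0.0
```

```bash
python3 -c "
from h import *
im=cards()
cv2.imwrite('pics/g6.png',cv2.resize(im[145:285,225:425],None,fx=4,fy=4,interpolation=cv2.INTER_CUBIC))"
```

```text
[278 154  43  55] [0.661  0.1105] [130.5 101.5] 4.4
[385 162  25  38] [ 0.6675 -0.1305] [93.6 57.7] 3.6
[331 210  36  49] [ 0.5342 -0.0133] [116.8  85.6] 3.9
[389 242  27  40] [ 0.47   -0.1463] [92.4 58.4] 6.8
[0.6264 0.223  0.102 ] yaw 0.29 19.925
```

View pics/g6.png

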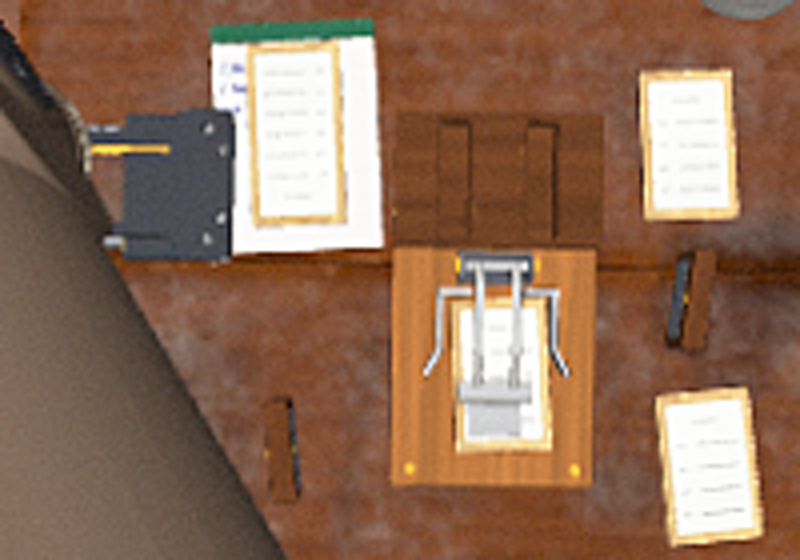

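Card 1 is still home, slightly yawed. The gripper is over px (170,185) and hides card 2. Next I take the right front card; card 2 gets measured once the arm is away.

Request:
apply_moves([
  {"x": -2, "y": -5, "z": 0, "yaw": 0, "hand": 0.6},
  {"x": -5, "y": -10, "z": 0, "yaw": 1, "hand": 0.6},
  {"x": -8, "y": -15, "z": 0, "yaw": 2, "hand": 0.6},
  {"x": -11, "y": -20, "z": 0, "yaw": 3, "hand": 0.6},
  {"x": -14, "y": -25, "z": 0, "yaw": 4, "hand": 0.6},
  {"x": -16, "y": -30, "z": 0, "yaw": 5, "hand": 0.6},
  {"x": -18, "y": -35, "z": 0, "yaw": 6.5, "hand": 0.6},
  {"x": -19.2, "y": -37.4, "z": -3, "yaw": 6.5, "hand": 0.6},
  {"x": -19.2, "y": -37.4, "z": -6, "yaw": 6.5, "hand": 0.6},
  {"x": -19.2, "y": -37.4, "z": -6, "yaw": 6.5, "hand": 0.6},
])

```text
clock: 21.18
position: [0.4222, -0.1486, 0.0399]
ee_rot: [-3.134, -0.193, 0.005]
force: [-0.7, 0.3, 0.2]
width: 0.799
gripper_force: 0.0
```

```bash
python3 -c "
from h import *
im=cards()"
```

```text
[278 154  43  55] [0.6609 0.1112] [130.3 102.5] 4.0
[385 162  25  38] [ 0.6675 -0.1306] [93.6 57.8] 3.7
[331 210  36  49] [ 0.5342 -0.0133] [116.9  85.6] 4.0
[389 242  36  43] [ 0.4653 -0.1578] [104.9  79.8] 7.0
[239 267  24  18] [0.4266 0.2228] [56.4 41.3] -88.3
[ 0.4233 -0.1484  0.041 ] yaw 7.12 21.225
```

Request:
apply_moves([
  {"x": 1.0, "y": -0.2, "z": -1, "yaw": 0, "hand": 0.6},
  {"x": 1.0, "y": -0.2, "z": -2.5, "yaw": 0, "hand": 0.6},
  {"x": 1.0, "y": -0.2, "z": -3.7, "yaw": 0, "hand": 0.6},
  {"x": 1.0, "y": -0.2, "z": -3.7, "yaw": 0, "hand": 0.6},
  {"x": 1.0, "y": -0.2, "z": -3.7, "yaw": 0, "hand": 0.6},
  {"x": 1.0, "y": -0.2, "z": -3.7, "yaw": 0, "hand": 0},
  {"x": 1.0, "y": -0.2, "z": -3.7, "yaw": 0, "hand": 0},
  {"x": 1.0, "y": -0.2, "z": -3.7, "yaw": 0, "hand": 0},
  {"x": 1.0, "y": -0.2, "z": -3.7, "yaw": 0, "hand": 0},
], newtons=40)

```text
clock: 22.35
position: [0.4338, -0.1509, 0.0041]
ee_rot: [3.135, 0.194, 0.001]
force: [-0.6, -0.3, 5.1]
width: 0.609
gripper_force: 40.0
```

Request:
apply_moves([
  {"x": 0, "y": 0, "z": 3, "yaw": 0, "hand": 0},
  {"x": -1, "y": 1, "z": 6, "yaw": -1, "hand": 0},
  {"x": -3, "y": 5, "z": 6, "yaw": -3, "hand": 0},
  {"x": -4.5, "y": 9, "z": 6, "yaw": -5, "hand": 0},
  {"x": -4.5, "y": 13.6, "z": 5, "yaw": -6.4, "hand": 0},
  {"x": -4.5, "y": 13.6, "z": 3, "yaw": -6.4, "hand": 0},
  {"x": -4.5, "y": 13.6, "z": 2.1, "yaw": -6.4, "hand": 0},
  {"x": -4.5, "y": 13.6, "z": 2.1, "yaw": -6.4, "hand": 0},
  {"x": -4.5, "y": 13.6, "z": 2.1, "yaw": -6.4, "hand": 0},
])

```text
clock: 23.48
position: [0.3888, -0.0153, 0.0251]
ee_rot: [3.141, 0.017, 0.0]
force: [0.1, 0.6, -1.0]
width: 0.608
gripper_force: 40.0
```

```bash
python3 - <<'E'
from h import *
o=observe();print(o["position"],o["ee_rot"],o["force"])
b=get_image("scene")
cv2.imwrite("pics/g7.png",cv2.resize(b[195:305,200:340],(764,600),interpolation=cv2.INTER_CUBIC))
E
```

```text
[ 0.3888177  -0.01527946  0.02512181] [3.14139619e+00 1.68867285e-02 2.86717323e-04] [ 0.08229884  0.55762148 -0.99347183]
```

View pics/g7.png

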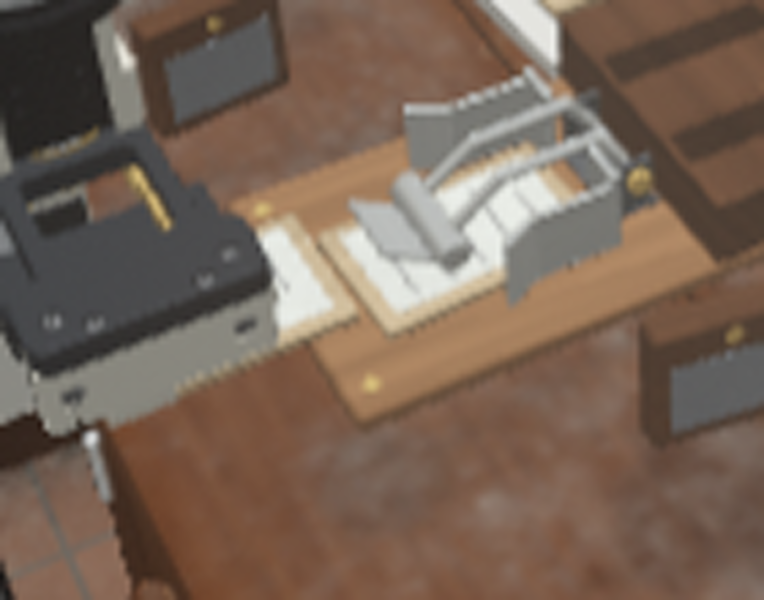

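The held card's nose corners show at px (355,312) and (290,215), with card 1 ahead of it. I check the nose height by projection.

```bash
python3 - <<'E'
from h import *
s=764/140
for y in(-.0448,.0142):
  for z in(.015,.021,.027): print(y,z,((proj([[.471,y,z]],"scene")-[200,195]+.5)*s-.5).round())
cx=np.load("cad.npy")
for P in((-104,-62,10),(-104,62,10)):
  print(((proj([[cx[0]+P[0]/1000,cx[1]+P[1]/1000-.0012,.01]],"scene")-[200,195]+.5)*s-.5).round())
E
```

```text
-0.0448 0.015 [[361. 337.]]
-0.0448 0.021 [[360. 325.]]
-0.0448 0.027 [[358. 314.]]
0.0142 0.015 [[297. 234.]]
0.0142 0.021 [[295. 223.]]
0.0142 0.027 [[294. 211.]]
[[356. 423.]]
[[225. 203.]]
```

Held level with its top at 27 mm, so no droop. I enter and settle down gradually.

Request:
apply_moves([
  {"x": 1, "y": 0, "z": 0, "yaw": 0, "hand": 0},
  {"x": 2, "y": 0, "z": -0.1, "yaw": 0, "hand": 0},
  {"x": 2.8, "y": 0, "z": -0.3, "yaw": 0, "hand": 0},
  {"x": 3.6, "y": 0, "z": -0.4, "yaw": 0, "hand": 0},
  {"x": 4.4, "y": 0, "z": -0.4, "yaw": 0, "hand": 0},
  {"x": 5.2, "y": 0, "z": -0.4, "yaw": 0, "hand": 0},
  {"x": 5.2, "y": 0, "z": -0.4, "yaw": 0, "hand": 0},
])

```text
clock: 24.4
position: [0.4423, -0.0146, 0.021]
ee_rot: [-3.141, -0.018, -0.003]
force: [1.5, 0.2, -0.7]
width: 0.611
gripper_force: 40.0
```

Request:
apply_moves([
  {"x": 1, "y": 0, "z": 0, "yaw": 0, "hand": 0},
  {"x": 2, "y": 0.05, "z": 0, "yaw": 0, "hand": 0},
  {"x": 3, "y": 0.1, "z": -0.1, "yaw": 0, "hand": 0},
  {"x": 4, "y": 0.1, "z": -0.1, "yaw": 0, "hand": 0},
  {"x": 4.5, "y": 0.1, "z": -0.1, "yaw": 0, "hand": 0},
  {"x": 4.8, "y": 0.1, "z": -0.1, "yaw": 0, "hand": 0},
  {"x": 4.8, "y": 0.1, "z": -0.1, "yaw": 0, "hand": 0},
])

```text
clock: 25.28
position: [0.4872, -0.0139, 0.02]
ee_rot: [3.141, 0.019, -0.005]
force: [-9.2, 0.2, 13.4]
width: 0.614
gripper_force: 40.0
```

Request:
apply_moves([
  {"x": 0, "y": 0, "z": 0, "yaw": 0, "hand": 0.43},
  {"x": 0, "y": 0, "z": 0, "yaw": 0, "hand": 0.43},
  {"x": 0, "y": 0, "z": 0.3, "yaw": 0, "hand": 0.43},
  {"x": 0, "y": 0, "z": 5, "yaw": 0, "hand": 0.43},
  {"x": 2, "y": -2, "z": 9, "yaw": 0, "hand": 0.43},
  {"x": 7, "y": -6, "z": 9, "yaw": 1, "hand": 0.43},
  {"x": 11, "y": -10, "z": 9, "yaw": 2, "hand": 0.43},
  {"x": 14.4, "y": -11.9, "z": 7, "yaw": 3, "hand": 0.43},
  {"x": 14.4, "y": -11.9, "z": 5, "yaw": 3, "hand": 0.43},
  {"x": 14.4, "y": -11.9, "z": 5, "yaw": 3, "hand": 0.43},
], newtons=40)

```text
clock: 26.52
position: [0.6306, -0.1318, 0.0678]
ee_rot: [-3.139, -0.102, 0.007]
force: [-1.0, 0.3, 0.1]
width: 0.718
gripper_force: 0.0
```

```bash
sed -i 's/m\[285:\]=0/m[297:]=0/' h.py; python3 - <<'E'
from h import *
im=cards();o=observe();print(o["position"],o["force"])
np.save("im7.npy",im)
cx=np.load("cad.npy")
# card/ bay profile: column through card side strip (caddy y=+24), sample from x=-110..15
c,s=np.cos(cx[2]),np.sin(cx[2])
for y in(24,-24):
  X=np.arange(-96,-64,2)/1000;P=np.c_[cx[0]+c*X-s*y/1000,cx[1]+s*X+c*y/1000,np.full(len(X),.022)]
  uv=proj(P).astype(np.float32);v=cv2.remap(im,uv[None,:,0],uv[None,:,1],cv2.INTER_LINEAR)[0];print(y,v[:,0].tolist())
E
```

```text
[278 154  43  55] [0.6614 0.1112] [132.1 102.7] 3.5
[385 162  31  46] [ 0.6592 -0.137 ] [114.6  61.7] 9.4
[331 209  36  50] [ 0.5346 -0.0134] [117.5  85.8] 3.8
[239 267  24  30] [0.412  0.2224] [70.4 56.4] 1.7
[ 0.6312 -0.1315  0.0691] yaw 3.75 26.575
[ 0.63123213 -0.13152054  0.06913685] [-0.05965875  0.05540204 -0.88077599]
24 [73, 73, 73, 69, 68, 67, 72, 93, 127, 151, 152, 157, 159, 158, 157, 159]
-24 [72, 70, 70, 71, 74, 72, 68, 76, 121, 159, 178, 200, 216, 218, 218, 217]
```

Request:
apply_moves([
  {"x": 0, "y": -0.1, "z": -2, "yaw": 0, "hand": 0.43},
  {"x": 0, "y": -0.1, "z": -4, "yaw": 0, "hand": 0.43},
  {"x": 0, "y": -0.1, "z": -5.8, "yaw": 0, "hand": 0.43},
  {"x": 0, "y": -0.1, "z": -6.5, "yaw": 0, "hand": 0.43},
  {"x": 0, "y": -0.1, "z": -6.5, "yaw": 0, "hand": 0.43},
  {"x": 0, "y": -0.1, "z": -6.5, "yaw": 0, "hand": 0},
  {"x": 0, "y": -0.1, "z": -6.5, "yaw": 0, "hand": 0},
  {"x": 0, "y": -0.1, "z": -6.5, "yaw": 0, "hand": 0},
  {"x": 0, "y": -0.1, "z": -6.5, "yaw": 0, "hand": 0},
], newtons=40)

```text
clock: 27.7
position: [0.6338, -0.1336, 0.0064]
ee_rot: [3.14, 0.101, 0.004]
force: [-1.0, 1.1, 6.4]
width: 0.499
gripper_force: 2.9
```

Request:
apply_moves([
  {"x": 0, "y": 0, "z": 0.3, "yaw": 0, "hand": 0.43},
  {"x": 0, "y": 0, "z": 0.5, "yaw": 0, "hand": 0.43},
  {"x": 0, "y": 0, "z": 4, "yaw": 0, "hand": 0.43},
  {"x": -2, "y": 3, "z": 9, "yaw": 0, "hand": 0.43},
  {"x": -7, "y": 7, "z": 10, "yaw": 0, "hand": 0.43},
  {"x": -12, "y": 9, "z": 10, "yaw": 0, "hand": 0.43},
  {"x": -16, "y": 11, "z": 10, "yaw": 0, "hand": 0.43},
  {"x": -16, "y": 11, "z": 10, "yaw": 0, "hand": 0.43},
])

```text
clock: 28.7
position: [0.4695, -0.0226, 0.1051]
ee_rot: [3.139, 0.106, -0.003]
force: [1.1, -0.1, 0.2]
width: 0.718
gripper_force: 0.0
```

```bash
python3 - <<'E'
from h import *
im=cards()
for d in silhouettes("card_1_c","top"): print(round(d["p"],2),np.round(d["rect"]).tolist(),*rect(d["mask"],.006))
E
```

```text
[380 152  26  39] [ 0.6912 -0.1196] [93.1 57.8] 4.5
[278 154  43  55] [0.6609 0.1111] [130.3 102.2] 4.0
[331 210  36  57] [ 0.5258 -0.0139] [134.6  85.5] 6.7
[239 267  24  30] [0.412  0.2224] [70.4 56.4] 1.7
[ 0.4719 -0.0234  0.1053] yaw 3.77 28.75
0.5 [336.0, 218.0, 361.0, 254.0] [ 0.5297 -0.0126] [75.6 58.8] 1.1
0.43 [380.0, 157.0, 408.0, 193.0] [ 0.6899 -0.1193] [92.3 59.1] 4.6
```

```bash
python3 - <<'E'
from h import *
im=get_image("top")
for q in("pitcher","espresso_cup"):
  d=silhouettes(q,"top")[0];ys,xs=np.nonzero(d["mask"])
  for z in(.05,.1): 
    W=w(np.c_[xs,ys],z);k=W[:,0].argmin();print(q,z,"nearest",W[k].round(3),"y",W[:,1].min().round(3),W[:,1].max().round(3))
    for y in(-.10,-.12,-.14,-.16,-.18): 
      a=W[abs(W[:,1]-y)<.006]; print("  ",y,a[:,0].min().round(3) if len(a) else None)
E
```

```text
pitcher 0.05 nearest [ 0.739 -0.151] y -0.241 -0.115
   -0.1 None
   -0.12 0.752
   -0.14 0.741
   -0.16 0.739
   -0.18 0.744
pitcher 0.1 nearest [ 0.729 -0.14 ] y -0.225 -0.105
   -0.1 0.757
   -0.12 0.735
   -0.14 0.729
   -0.16 0.731
   -0.18 0.746Traceback (most recent call last):
  File "<stdin>", line 4, in <module>
IndexError: list index out of range
```

Request:
apply_moves([
  {"x": 5, "y": -3, "z": 0, "yaw": 0, "hand": -0.4},
  {"x": 10, "y": -6, "z": 0, "yaw": 0, "hand": -0.4},
  {"x": 15, "y": -8, "z": 0, "yaw": 0, "hand": -0.4},
  {"x": 19.3, "y": -9.8, "z": -2, "yaw": 0, "hand": -0.4},
  {"x": 19.3, "y": -9.8, "z": -6, "yaw": 0, "hand": -0.4},
  {"x": 19.3, "y": -9.8, "z": -8.5, "yaw": 0, "hand": -0.4},
  {"x": 19.3, "y": -9.8, "z": -9.5, "yaw": 0, "hand": -0.4},
  {"x": 19.3, "y": -9.8, "z": -10, "yaw": 0, "hand": -0.4},
  {"x": 19.3, "y": -9.8, "z": -10, "yaw": 0, "hand": -0.4},
])

```text
clock: 30.08
position: [0.6661, -0.1222, 0.0064]
ee_rot: [3.139, 0.1, 0.001]
force: [-3.9, 1.2, 5.8]
width: 0.297
gripper_force: 3.1
```

Request:
apply_moves([
  {"x": -0.3, "y": -0.5, "z": -0.1, "yaw": 0, "hand": -0.4},
  {"x": -0.8, "y": -1.2, "z": -0.1, "yaw": 0, "hand": -0.4},
  {"x": -1.3, "y": -1.9, "z": -0.1, "yaw": 0, "hand": -0.4},
  {"x": -1.8, "y": -2.5, "z": -0.1, "yaw": 0, "hand": -0.4},
  {"x": -1.8, "y": -2.5, "z": -0.1, "yaw": 0, "hand": -0.4},
  {"x": -1.8, "y": -2.5, "z": 3, "yaw": 0, "hand": -0.4},
  {"x": -4, "y": 1, "z": 8, "yaw": 0, "hand": 0.4},
  {"x": -9, "y": 5, "z": 10, "yaw": 0, "hand": 0.4},
  {"x": -14, "y": 9, "z": 10, "yaw": 0, "hand": 0.4},
  {"x": -18, "y": 12, "z": 10, "yaw": 0, "hand": 0.4},
])

```text
clock: 31.32
position: [0.4853, -0.0004, 0.1064]
ee_rot: [3.14, 0.101, 0.005]
force: [0.8, 0.8, -0.4]
width: 0.674
gripper_force: 0.0
```

```bash
python3 - <<'E'
from h import *
im=cards()
E
```

```text
[382 153  26  39] [ 0.6895 -0.1245] [93.3 57.8] 5.6
[278 154  43  55] [0.6611 0.1111] [130.8 102.2] 3.9
[323 209  44  47] [ 0.5383 -0.0006] [108.8 106.7] -83.3
[239 267  24  30] [0.412  0.2224] [70.4 56.4] 1.7
[0.478  0.004  0.1056] yaw 4.02 31.375
```

Request:
apply_moves([
  {"x": 4, "y": -3, "z": 0, "yaw": 1, "hand": 0.35},
  {"x": 8, "y": -6, "z": 0, "yaw": 1.6, "hand": 0.35},
  {"x": 13, "y": -10, "z": 0, "yaw": 1.6, "hand": 0.35},
  {"x": 18, "y": -13.3, "z": -1, "yaw": 1.6, "hand": 0.35},
  {"x": 18, "y": -13.3, "z": -4, "yaw": 1.6, "hand": 0.35},
  {"x": 18, "y": -13.3, "z": -5, "yaw": 1.6, "hand": 0.35},
  {"x": 18, "y": -13.3, "z": -5, "yaw": 1.6, "hand": 0.35},
  {"x": 18, "y": -13.3, "z": -5, "yaw": 1.6, "hand": 0.35},
])

```text
clock: 32.38
position: [0.6662, -0.1343, 0.0564]
ee_rot: [3.138, 0.146, 0.003]
force: [0.8, -0.5, -0.0]
width: 0.675
gripper_force: 0.0
```

```bash
python3 - <<'E'
from h import *
im=cards()
E
```

```text
[382 150  35  41] [ 0.6924 -0.1351] [98.8 70.9] 11.0
[278 154  43  55] [0.6613 0.1112] [132.1 102.7] 3.5
[331 208  36  51] [ 0.5356 -0.0133] [119.9  85.8] 4.2
[239 267  24  30] [0.412  0.2224] [70.4 56.4] 1.7
[ 0.6663 -0.1344  0.0565] yaw 5.33 32.425
```

Request:
apply_moves([
  {"x": -1.2, "y": 0.6, "z": 0, "yaw": 0.3, "hand": 0.35},
  {"x": -1.2, "y": 0.6, "z": 0, "yaw": 0.3, "hand": 0.35},
  {"x": -1.2, "y": 0.6, "z": -1, "yaw": 0.3, "hand": 0.35},
  {"x": -1.2, "y": 0.6, "z": -2, "yaw": 0.3, "hand": 0.35},
  {"x": -1.2, "y": 0.6, "z": -2.8, "yaw": 0.3, "hand": 0.35},
  {"x": -1.2, "y": 0.6, "z": -2.8, "yaw": 0.3, "hand": 0.35},
])

```text
clock: 33.17
position: [0.653, -0.1287, 0.0256]
ee_rot: [-3.138, -0.153, 0.003]
force: [0.3, 1.3, 0.1]
width: 0.675
gripper_force: 0.0
```

Request:
apply_moves([
  {"x": 0, "y": 0.05, "z": -1, "yaw": 0, "hand": 0.35},
  {"x": 0, "y": 0.05, "z": -1.8, "yaw": 0, "hand": 0.35},
  {"x": 0, "y": 0.05, "z": -2.4, "yaw": 0, "hand": 0.35},
  {"x": 0, "y": 0.05, "z": -2.4, "yaw": 0, "hand": 0.35},
  {"x": 0, "y": 0.05, "z": -2.4, "yaw": 0, "hand": 0},
  {"x": 0, "y": 0.05, "z": -2.4, "yaw": 0, "hand": 0},
  {"x": 0, "y": 0.05, "z": -2.4, "yaw": 0, "hand": 0},
  {"x": 0, "y": 0.05, "z": -2.4, "yaw": 0, "hand": 0},
], newtons=40)

```text
clock: 34.17
position: [0.6537, -0.1283, 0.003]
ee_rot: [3.138, 0.153, 0.0]
force: [0.4, 0.0, -0.3]
width: 0.617
gripper_force: 40.0
```

Request:
apply_moves([
  {"x": 0, "y": 0, "z": 5, "yaw": 0, "hand": 0},
  {"x": -1, "y": 0.5, "z": 10, "yaw": 0, "hand": 0},
  {"x": -6, "y": 3, "z": 11, "yaw": -1, "hand": 0},
  {"x": -11, "y": 5, "z": 11, "yaw": -2, "hand": 0},
  {"x": -16, "y": 7, "z": 11, "yaw": -3, "hand": 0},
  {"x": -21, "y": 9.4, "z": 11, "yaw": -5, "hand": 0},
  {"x": -26.5, "y": 11.4, "z": 10, "yaw": -5, "hand": 0},
  {"x": -26.5, "y": 11.4, "z": 6, "yaw": -5, "hand": 0},
  {"x": -26.5, "y": 11.4, "z": 3.2, "yaw": -5, "hand": 0},
  {"x": -26.5, "y": 11.4, "z": 3.2, "yaw": -5, "hand": 0},
])

```text
clock: 35.42
position: [0.3874, -0.0142, 0.0339]
ee_rot: [3.141, 0.017, -0.005]
force: [-0.7, -0.3, 0.3]
width: 0.619
gripper_force: 40.0
```

```bash
python3 - <<'E'
from h import *
im=cards()
E
```

```text
[278 154  43  55] [0.6611 0.1111] [130.8 102.2] 3.9
[331 210  36  48] [ 0.5346 -0.0138] [114.7  85.6] 1.2
[329 261  37  36] [ 0.4251 -0.0124] [87.6 84.8] -88.8
[239 267  24  30] [0.412  0.2224] [70.4 56.4] 1.7
[ 0.3882 -0.0141  0.0348] yaw 0.62 35.475
```

Request:
apply_moves([
  {"x": 0, "y": 0, "z": -0.6, "yaw": 0, "hand": 0},
  {"x": 0, "y": 0, "z": -0.6, "yaw": 0, "hand": 0},
  {"x": 1, "y": 0, "z": -0.6, "yaw": 0, "hand": 0},
  {"x": 2, "y": 0, "z": -0.7, "yaw": 0, "hand": 0},
  {"x": 2.8, "y": 0, "z": -0.9, "yaw": 0, "hand": 0},
  {"x": 3.6, "y": 0, "z": -1.0, "yaw": 0, "hand": 0},
  {"x": 4.4, "y": 0, "z": -1.0, "yaw": 0, "hand": 0},
  {"x": 5.2, "y": 0, "z": -1.0, "yaw": 0, "hand": 0},
  {"x": 5.2, "y": 0, "z": -1.0, "yaw": 0, "hand": 0},
])

```text
clock: 36.6
position: [0.4419, -0.0142, 0.0249]
ee_rot: [-3.141, -0.016, -0.002]
force: [0.7, -0.4, -0.2]
width: 0.618
gripper_force: 40.0
```

Request:
apply_moves([
  {"x": 1, "y": 0, "z": 0.05, "yaw": 0, "hand": 0},
  {"x": 2, "y": 0.05, "z": 0.05, "yaw": 0, "hand": 0},
  {"x": 3, "y": 0.05, "z": 0, "yaw": 0, "hand": 0},
  {"x": 4, "y": 0.1, "z": 0, "yaw": 0, "hand": 0},
  {"x": 4.5, "y": 0.1, "z": 0, "yaw": 0, "hand": 0},
  {"x": 4.9, "y": 0.1, "z": 0, "yaw": 0, "hand": 0},
  {"x": 4.9, "y": 0.1, "z": 0, "yaw": 0, "hand": 0},
])

```text
clock: 37.48
position: [0.4885, -0.0132, 0.0247]
ee_rot: [3.141, 0.016, -0.004]
force: [-5.2, 1.4, 4.4]
width: 0.62
gripper_force: 40.0
```

Request:
apply_moves([
  {"x": 0, "y": 0, "z": 0, "yaw": 0, "hand": 0.43},
  {"x": 0, "y": 0, "z": 0, "yaw": 0, "hand": 0.43},
  {"x": 0, "y": 0, "z": 0.3, "yaw": 0, "hand": 0.43},
  {"x": 0, "y": 0, "z": 5, "yaw": 0, "hand": 0.43},
  {"x": -3, "y": 3, "z": 8, "yaw": 0, "hand": 0.43},
  {"x": -6, "y": 8, "z": 8, "yaw": 0, "hand": 0.6},
  {"x": -9, "y": 13, "z": 8, "yaw": 0, "hand": 0.6},
  {"x": -11, "y": 18, "z": 8, "yaw": 0, "hand": 0.6},
  {"x": -12, "y": 22, "z": 6, "yaw": 0, "hand": 0.6},
  {"x": -12, "y": 23.5, "z": 5, "yaw": 0, "hand": 0.6},
], newtons=40)

```text
clock: 38.72
position: [0.3687, 0.2245, 0.0748]
ee_rot: [-3.14, -0.022, -0.001]
force: [0.3, -0.4, -0.4]
width: 0.801
gripper_force: 0.0
```

```bash
sed -i 's/m\[297:\]=0/m[312:]=0/' h.py;python3 - <<'E'
from h import *
im=cards()
sc=get_image("scene")
for n in("top","scene"):
  for d in silhouettes("card_1_c",n): print(n,round(d["p"],2),np.round(d["rect"]).tolist(),*rect(d["mask"],.006,n))
E
```

```text
[278 154  43  55] [0.6609 0.1113] [130.5 102.4] 3.9
[331 210  36  48] [ 0.5346 -0.0138] [114.7  85.6] 1.2
[225 267  38  45] [0.3933 0.2391] [107.   90.7] 1.6
[0.3689 0.2254 0.074 ] yaw 0.82 38.775
scene 0.55 [266.0, 248.0, 290.0, 258.0] [ 0.5046 -0.0396] [48.4 10.2] -0.3
```

Request:
apply_moves([
  {"x": 0, "y": -0.3, "z": -2, "yaw": 0.6, "hand": 0.6},
  {"x": 0, "y": -0.3, "z": -4, "yaw": 0.6, "hand": 0.6},
  {"x": 0, "y": -0.3, "z": -6, "yaw": 0.6, "hand": 0.6},
  {"x": 0, "y": -0.3, "z": -7, "yaw": 0.6, "hand": 0.6},
  {"x": 0, "y": -0.3, "z": -7, "yaw": 0.6, "hand": 0.6},
  {"x": 0, "y": -0.3, "z": -7, "yaw": 0.6, "hand": 0},
  {"x": 0, "y": -0.3, "z": -7, "yaw": 0.6, "hand": 0},
  {"x": 0, "y": -0.3, "z": -7, "yaw": 0.6, "hand": 0},
  {"x": 0, "y": -0.3, "z": -7, "yaw": 0.6, "hand": 0},
], newtons=40)

```text
clock: 40.05
position: [0.3699, 0.2189, 0.0056]
ee_rot: [-3.141, -0.033, -0.001]
force: [-3.2, -1.4, 10.2]
width: 0.508
gripper_force: 5.3
```

Request:
apply_moves([
  {"x": 0, "y": 0.3, "z": 0.6, "yaw": 0, "hand": 0.6},
  {"x": 0, "y": 0.3, "z": 0.6, "yaw": 0, "hand": 0.6},
  {"x": 0, "y": 0.3, "z": 0.6, "yaw": 0, "hand": 0.6},
  {"x": 0, "y": 0.3, "z": 0, "yaw": 0, "hand": 0.6},
  {"x": 0, "y": 0.3, "z": -0.1, "yaw": 0, "hand": 0.6},
  {"x": 0, "y": 0.3, "z": -0.1, "yaw": 0, "hand": 0.6},
  {"x": 0, "y": 0.3, "z": -0.1, "yaw": 0, "hand": 0.6},
])

```text
clock: 40.92
position: [0.3696, 0.2217, 0.0038]
ee_rot: [3.141, 0.033, -0.0]
force: [-0.4, 0.8, -0.8]
width: 0.803
gripper_force: 0.0
```

```bash
python3 - <<'E'
from h import *
im=cards();o=observe();print(o["force"])
sc=get_image("scene")
cv2.imwrite("pics/g8.png",np.hstack([cv2.resize(im[245:325,220:300],(480,480),interpolation=cv2.INTER_CUBIC),cv2.resize(sc[170:290,170:240],(280,480),interpolation=cv2.INTER_CUBIC)]))
E
```

```text
[278 154  43  55] [0.661  0.1111] [130.7 102.2] 4.0
[331 209  36  49] [ 0.5359 -0.0138] [117.1  85.6] 1.2
[225 267  39  45] [0.4044 0.2294] [107.4  75.3] -24.2
[0.3697 0.2218 0.0038] yaw 1.19 40.975
[ 0.68530138 -0.90399072  0.22138722]
```

View pics/g8.png

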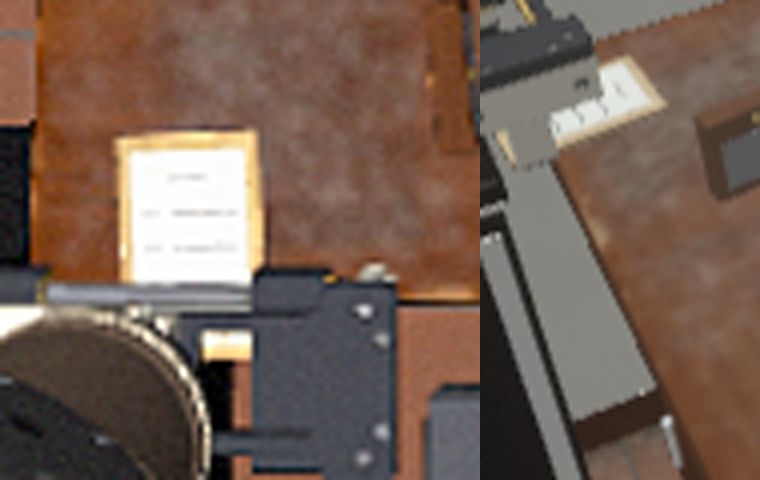

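The card lies square at px (190,215) with its near end between the fingers, which are now at card height. I lower 2 mm and close.

Request:
apply_moves([
  {"x": 0, "y": 0, "z": -0.2, "yaw": 0, "hand": 0.6},
  {"x": 0, "y": 0, "z": -0.2, "yaw": 0, "hand": 0.6},
  {"x": 0, "y": 0, "z": -0.2, "yaw": 0, "hand": 0},
  {"x": 0, "y": 0, "z": -0.2, "yaw": 0, "hand": 0},
  {"x": 0, "y": 0, "z": -0.2, "yaw": 0, "hand": 0},
  {"x": 0, "y": 0, "z": -0.2, "yaw": 0, "hand": 0},
], newtons=40)

```text
clock: 41.78
position: [0.3696, 0.2217, 0.0018]
ee_rot: [3.141, 0.032, -0.0]
force: [-0.1, -1.2, 0.6]
width: 0.618
gripper_force: 40.0
```

Request:
apply_moves([
  {"x": 0, "y": 0, "z": 4, "yaw": 0, "hand": 0},
  {"x": 0.5, "y": -2, "z": 8.5, "yaw": 0, "hand": 0},
  {"x": 1, "y": -7, "z": 9, "yaw": 0, "hand": 0},
  {"x": 1.5, "y": -12, "z": 9, "yaw": -0.3, "hand": 0},
  {"x": 1.9, "y": -17, "z": 9, "yaw": -0.5, "hand": 0},
  {"x": 1.9, "y": -22, "z": 7, "yaw": -0.5, "hand": 0},
  {"x": 1.9, "y": -23.6, "z": 5, "yaw": -0.5, "hand": 0},
  {"x": 1.9, "y": -23.6, "z": 3.4, "yaw": -0.5, "hand": 0},
  {"x": 1.9, "y": -23.6, "z": 3.4, "yaw": -0.5, "hand": 0},
  {"x": 1.9, "y": -23.6, "z": 3.4, "yaw": -0.5, "hand": 0},
])

```text
clock: 43.02
position: [0.3888, -0.0139, 0.0363]
ee_rot: [-3.141, -0.02, -0.0]
force: [-0.0, 0.4, 0.1]
width: 0.622
gripper_force: 40.0
```

```bash
python3 - <<'E'
from h import *
im=get_image("top");o=observe();print(o["position"],o["ee_rot"])
cx=np.load("cad.npy");c,s=np.cos(cx[2]),np.sin(cx[2])
for z in(.028,.039):
 for y in(24,-24):
  X=np.arange(-100,-68,2)/1000;P=np.c_[cx[0]+c*X-s*y/1000,cx[1]+s*X+c*y/1000,np.full(len(X),z)]
  uv=proj(P).astype(np.float32);v=cv2.remap(im,uv[None,:,0],uv[None,:,1],cv2.INTER_LINEAR)[0];print(z,y,v[:,0].tolist())
E
```

```text
[ 0.38904195 -0.01386779  0.03640742] [-3.14147710e+00 -1.99709119e-02 -1.34788501e-03]
0.028 24 [164, 148, 135, 131, 104, 71, 61, 62, 63, 71, 117, 141, 143, 154, 170, 177]
0.028 -24 [188, 166, 150, 149, 119, 82, 63, 66, 67, 60, 102, 142, 161, 170, 188, 188]
0.039 24 [201, 174, 144, 134, 119, 90, 60, 59, 63, 66, 97, 131, 146, 149, 179, 194]
0.039 -24 [149, 146, 147, 151, 140, 102, 65, 66, 69, 67, 82, 127, 162, 152, 152, 156]
```

Request:
apply_moves([
  {"x": 0.5, "y": 0, "z": -0.2, "yaw": 0, "hand": 0},
  {"x": 1.3, "y": 0, "z": -0.2, "yaw": 0, "hand": 0},
  {"x": 2.2, "y": 0, "z": -0.3, "yaw": 0, "hand": 0},
  {"x": 3.2, "y": 0, "z": -0.4, "yaw": 0, "hand": 0},
  {"x": 4, "y": 0, "z": -0.5, "yaw": 0, "hand": 0},
  {"x": 4.8, "y": 0, "z": -0.6, "yaw": 0, "hand": 0},
  {"x": 5.6, "y": 0, "z": -0.6, "yaw": 0, "hand": 0},
  {"x": 5.6, "y": 0, "z": -0.6, "yaw": 0, "hand": 0},
])

```text
clock: 44.08
position: [0.4463, -0.0141, 0.03]
ee_rot: [-3.141, -0.019, -0.004]
force: [1.2, -1.3, -0.9]
width: 0.622
gripper_force: 40.0
```

Request:
apply_moves([
  {"x": 1, "y": 0, "z": 0.05, "yaw": 0, "hand": 0},
  {"x": 2, "y": 0.05, "z": 0.05, "yaw": 0, "hand": 0},
  {"x": 3, "y": 0.05, "z": 0.05, "yaw": 0, "hand": 0},
  {"x": 4, "y": 0.1, "z": 0, "yaw": 0, "hand": 0},
  {"x": 4.5, "y": 0.1, "z": 0, "yaw": 0, "hand": 0},
  {"x": 4.8, "y": 0.1, "z": 0, "yaw": 0, "hand": 0},
  {"x": 4.8, "y": 0.1, "z": 0, "yaw": 0, "hand": 0},
])

```text
clock: 44.95
position: [0.4916, -0.0133, 0.0298]
ee_rot: [3.141, 0.019, -0.003]
force: [-6.6, 0.1, 6.3]
width: 0.617
gripper_force: 40.0
```

Request:
apply_moves([
  {"x": 0, "y": 0, "z": 0, "yaw": 0, "hand": 0.43},
  {"x": 0, "y": 0, "z": 0, "yaw": 0, "hand": 0.43},
  {"x": 0, "y": 0, "z": 0.3, "yaw": 0, "hand": 0.43},
  {"x": 0, "y": 0, "z": 5, "yaw": 0, "hand": 0.43},
  {"x": 1, "y": -3, "z": 9, "yaw": -2, "hand": 0},
  {"x": 4, "y": -8, "z": 9, "yaw": -5, "hand": -0.1},
  {"x": 7.9, "y": -11.5, "z": 9, "yaw": -7.7, "hand": -0.1},
  {"x": 7.9, "y": -11.5, "z": 8, "yaw": -7.7, "hand": -0.1},
  {"x": 7.9, "y": -11.5, "z": 8, "yaw": -7.7, "hand": -0.1},
], newtons=15)

```text
clock: 46.08
position: [0.5707, -0.1276, 0.1089]
ee_rot: [-3.135, 0.191, 0.003]
force: [-1.0, -0.4, 0.4]
width: 0.447
gripper_force: 0.0
```

```bash
python3 - <<'E'
from h import *
im=cards()
cx=np.load("cad.npy");c,s=np.cos(cx[2]),np.sin(cx[2])
for z in(.034,):
 for y in(24,-24):
  X=np.arange(-96,-66,2)/1000;P=np.c_[cx[0]+c*X-s*y/1000,cx[1]+s*X+c*y/1000,np.full(len(X),z)]
  uv=proj(P).astype(np.float32);v=cv2.remap(im,uv[None,:,0],uv[None,:,1],cv2.INTER_LINEAR)[0];print(z,y,v[:,0].tolist())
sc=get_image("scene")
for d in silhouettes("plaque_1_c","scene"): print(round(d["p"],2),np.round(d["rect"]).tolist())
# expected px rects for the two plaques
for q in((.4789,.112,7.2),(.5702,-.128,-7)):
  t=np.radians(q[2]);B=np.array([(x,y,z) for x in(-.03,.03) for y in(-.007,.007) for z in(0,.056)])
  Q=np.c_[q[0]+np.cos(t)*B[:,0]-np.sin(t)*B[:,1],q[1]+np.sin(t)*B[:,0]+np.cos(t)*B[:,1],B[:,2]];u=proj(Q,"scene");print(u.min(0).round(1),u.max(0).round(1))
E
```

```text
[277 154  44  55] [0.6609 0.1109] [130.8 103.2] 4.2
[390 194  31  44] [ 0.5855 -0.1511] [109.3  62.7] -7.7
[331 208  36  50] [ 0.5371 -0.0138] [119.6  85.7] 1.2
[ 0.5707 -0.1271  0.1094] yaw 353.07 46.125
0.034 24 [75, 74, 73, 73, 72, 71, 69, 76, 115, 140, 146, 146, 156, 170, 168]
0.034 -24 [78, 76, 74, 74, 73, 70, 73, 75, 103, 142, 170, 182, 206, 214, 214]
0.82 [224.0, 191.0, 253.0, 222.0]
0.63 [266.0, 245.0, 291.0, 257.0]
[223.5 187.4] [254.6 221.1]
[315.6 243.1] [348.9 278. ]
```

Request:
apply_moves([
  {"x": 0, "y": -0.05, "z": -3, "yaw": 0, "hand": -0.1},
  {"x": 0, "y": -0.05, "z": -5, "yaw": 0, "hand": -0.1},
  {"x": 0, "y": -0.05, "z": -7, "yaw": 0, "hand": -0.1},
  {"x": 0, "y": -0.05, "z": -7.8, "yaw": 0, "hand": -0.1},
  {"x": 0, "y": -0.05, "z": -7.8, "yaw": 0, "hand": -0.1},
  {"x": 0, "y": -0.05, "z": -7.8, "yaw": 0, "hand": -0.4},
  {"x": 0, "y": -0.05, "z": -7.8, "yaw": 0, "hand": -0.8},
  {"x": 0, "y": -0.05, "z": -7.8, "yaw": 0, "hand": -0.9},
  {"x": 0, "y": -0.05, "z": -7.8, "yaw": 0, "hand": -0.9},
  {"x": 0, "y": -0.05, "z": -7.8, "yaw": 0, "hand": -0.9},
], newtons=20)

```text
clock: 47.48
position: [0.5719, -0.1288, 0.0322]
ee_rot: [3.136, -0.192, 0.001]
force: [-1.2, 0.1, 3.2]
width: 0.15
gripper_force: 20.0
```

Request:
apply_moves([
  {"x": 0, "y": 0, "z": 3, "yaw": 0, "hand": -0.9},
  {"x": 0, "y": 0, "z": 7, "yaw": 1, "hand": -0.9},
  {"x": 2, "y": 3, "z": 7, "yaw": 3, "hand": -0.9},
  {"x": 5, "y": 6, "z": 7, "yaw": 6, "hand": -0.9},
  {"x": 6.9, "y": 9.1, "z": 7, "yaw": 7.6, "hand": -0.9},
  {"x": 6.9, "y": 9.1, "z": 5.5, "yaw": 7.6, "hand": -0.9},
  {"x": 6.9, "y": 9.1, "z": 5.5, "yaw": 7.6, "hand": -0.9},
  {"x": 6.9, "y": 9.1, "z": 5.5, "yaw": 7.6, "hand": -0.9},
])

```text
clock: 48.48
position: [0.64, -0.0393, 0.0867]
ee_rot: [3.141, 0.013, -0.002]
force: [-0.3, -0.7, -0.2]
width: 0.155
gripper_force: 20.0
```

```bash
python3 - <<'E'
from h import *
o=observe();print(o["position"],np.degrees(2*np.arctan2(o["ee_rot"][1],o["ee_rot"][0]))%360,o["force"],o["ft_torque"])
sc=get_image("scene");cv2.imwrite("pics/g9.png",cv2.resize(sc[160:270,280:400],(655,600),interpolation=cv2.INTER_CUBIC))
s=600/110
cx=np.load("cad.npy");c,sn=np.cos(cx[2]),np.sin(cx[2])
def P(x,y,z): return ((proj([[cx[0]+(c*x-sn*y)/1000,cx[1]+(sn*x+c*y)/1000,z/1000]],"scene")[0]-[280,160]+.5)*s-.5).round().tolist()
print("near-end bottom corners if centred",P(51,-33,56),P(51,-19,56),"top",P(51,-33,112))
E
```

```text
[ 0.6400204  -0.03926012  0.08666162] 0.48791311542341015 [-0.34921318 -0.73653991 -0.1568045 ] [0.0350111  0.03688948 0.00631186]
near-end bottom corners if centred [265.0, 310.0] [245.0, 288.0] top [266.0, 191.0]
```

View pics/g9.png

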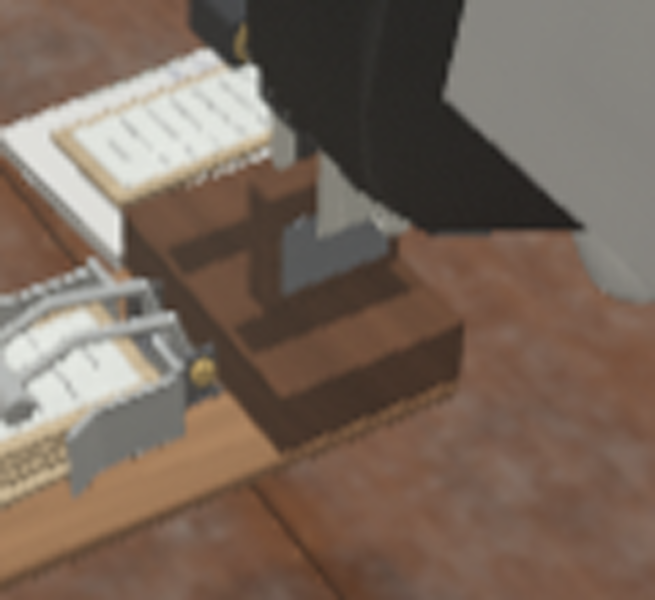

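The plaque hangs upright just above the right slot, near bottom corner at px (275,312) against (265,310) expected. I correct by -2 mm in x and +1.5 mm in y and lower.

Request:
apply_moves([
  {"x": -0.2, "y": 0.15, "z": 0, "yaw": 0.1, "hand": -0.9},
  {"x": -0.2, "y": 0.15, "z": -0.6, "yaw": 0.1, "hand": -0.9},
  {"x": -0.2, "y": 0.15, "z": -1.2, "yaw": 0.1, "hand": -0.9},
  {"x": -0.2, "y": 0.15, "z": -1.8, "yaw": 0.1, "hand": -0.9},
  {"x": -0.2, "y": 0.15, "z": -2.2, "yaw": 0.1, "hand": -0.9},
  {"x": -0.2, "y": 0.15, "z": -2.2, "yaw": 0.1, "hand": -0.9},
])

```text
clock: 49.28
position: [0.6384, -0.0363, 0.0643]
ee_rot: [3.141, 0.019, -0.001]
force: [-0.6, -0.6, -0.9]
width: 0.149
gripper_force: 20.0
```

Request:
apply_moves([
  {"x": 0, "y": -0.05, "z": -0.6, "yaw": 0, "hand": -0.9},
  {"x": 0, "y": -0.05, "z": -1.2, "yaw": 0, "hand": -0.9},
  {"x": 0, "y": -0.05, "z": -1.6, "yaw": 0, "hand": -0.9},
  {"x": 0, "y": -0.05, "z": -1.75, "yaw": 0, "hand": -0.9},
  {"x": 0, "y": -0.05, "z": -1.75, "yaw": 0, "hand": -0.9},
])

```text
clock: 49.9
position: [0.6385, -0.0368, 0.0481]
ee_rot: [3.141, 0.019, -0.0]
force: [-3.9, 0.9, 8.9]
width: 0.147
gripper_force: 20.0
```

Request:
apply_moves([
  {"x": 0, "y": 0, "z": 0, "yaw": 0, "hand": -0.4},
  {"x": 0, "y": 0, "z": 0, "yaw": 0, "hand": -0.4},
  {"x": 0, "y": 0, "z": 3, "yaw": 0, "hand": -0.4},
  {"x": 0, "y": 0, "z": 8, "yaw": 0, "hand": -0.4},
  {"x": -4, "y": 3, "z": 9, "yaw": 2, "hand": -0.1},
  {"x": -8, "y": 7, "z": 9, "yaw": 4, "hand": -0.1},
  {"x": -12, "y": 11, "z": 9, "yaw": 6.5, "hand": -0.1},
  {"x": -16, "y": 14.9, "z": 7, "yaw": 6.5, "hand": -0.1},
  {"x": -16, "y": 14.9, "z": 6, "yaw": 6.5, "hand": -0.1},
  {"x": -16, "y": 14.9, "z": 6, "yaw": 6.5, "hand": -0.1},
])

```text
clock: 51.15
position: [0.4786, 0.1118, 0.1069]
ee_rot: [3.135, 0.197, -0.001]
force: [0.8, 0.0, 0.1]
width: 0.451
gripper_force: 0.0
```

```bash
python3 - <<'E'
from h import *
im=cards()
sc=get_image("scene")
for n in("top","scene"):
  for d in silhouettes("plaque_1_c",n): print(n,round(d["p"],2),np.round(d["rect"]).tolist(), *rect(d["mask"],.072,n))
E
```

```text
[278 154  43  55] [0.6611 0.1113] [130.6 102.5] 4.0
[330 210  37  48] [ 0.5346 -0.0126] [114.6  88. ] 1.2
[0.4794 0.1115 0.1073] yaw 7.12 51.2
scene 0.88 [223.0, 190.0, 252.0, 221.0] [0.4637 0.0623] [82.8 54.8] 76.6
```

Request:
apply_moves([
  {"x": 0, "y": 0, "z": -3, "yaw": 0, "hand": -0.1},
  {"x": 0, "y": 0, "z": -5, "yaw": 0, "hand": -0.1},
  {"x": 0, "y": 0, "z": -7, "yaw": 0, "hand": -0.1},
  {"x": 0, "y": 0, "z": -7.5, "yaw": 0, "hand": -0.1},
  {"x": 0, "y": 0, "z": -7.5, "yaw": 0, "hand": -0.1},
  {"x": 0, "y": 0, "z": -7.5, "yaw": 0, "hand": -0.4},
  {"x": 0, "y": 0, "z": -7.5, "yaw": 0, "hand": -0.8},
  {"x": 0, "y": 0, "z": -7.5, "yaw": 0, "hand": -0.9},
  {"x": 0, "y": 0, "z": -7.5, "yaw": 0, "hand": -0.9},
  {"x": 0, "y": 0, "z": -7.5, "yaw": 0, "hand": -0.9},
], newtons=20)

```text
clock: 52.6
position: [0.4789, 0.1123, 0.0327]
ee_rot: [3.135, 0.197, 0.001]
force: [-0.4, -1.4, 5.1]
width: 0.152
gripper_force: 20.0
```

Request:
apply_moves([
  {"x": 0, "y": 0, "z": 4, "yaw": 0, "hand": -0.9},
  {"x": 1, "y": 0, "z": 9, "yaw": -1, "hand": -0.9},
  {"x": 5, "y": -3, "z": 9, "yaw": -3, "hand": -0.9},
  {"x": 10, "y": -6, "z": 9, "yaw": -5, "hand": -0.9},
  {"x": 15, "y": -9, "z": 8, "yaw": -6.5, "hand": -0.9},
  {"x": 15.9, "y": -9.8, "z": 6, "yaw": -6.5, "hand": -0.9},
  {"x": 15.9, "y": -9.8, "z": 5.4, "yaw": -6.5, "hand": -0.9},
  {"x": 15.9, "y": -9.8, "z": 5.4, "yaw": -6.5, "hand": -0.9},
  {"x": 15.9, "y": -9.8, "z": 5.4, "yaw": -6.5, "hand": -0.9},
])

```text
clock: 53.72
position: [0.6371, 0.0157, 0.0872]
ee_rot: [-3.141, -0.022, -0.001]
force: [-0.1, -0.3, -0.3]
width: 0.149
gripper_force: 20.0
```

Request:
apply_moves([
  {"x": 0.1, "y": -0.1, "z": 0, "yaw": -0.1, "hand": -0.9},
  {"x": 0.1, "y": -0.1, "z": -0.6, "yaw": -0.1, "hand": -0.9},
  {"x": 0.1, "y": -0.1, "z": -1.2, "yaw": -0.1, "hand": -0.9},
  {"x": 0.1, "y": -0.1, "z": -1.8, "yaw": -0.1, "hand": -0.9},
  {"x": 0.1, "y": -0.1, "z": -2.2, "yaw": -0.1, "hand": -0.9},
  {"x": 0.1, "y": -0.1, "z": -2.2, "yaw": -0.1, "hand": -0.9},
])

```text
clock: 54.48
position: [0.6382, 0.0136, 0.0636]
ee_rot: [-3.141, -0.016, 0.002]
force: [-0.6, 1.8, -1.6]
width: 0.152
gripper_force: 20.0
```

Request:
apply_moves([
  {"x": 0, "y": 0.05, "z": -0.6, "yaw": 0, "hand": -0.9},
  {"x": 0, "y": 0.05, "z": -1.1, "yaw": 0, "hand": -0.9},
  {"x": 0, "y": 0.05, "z": -1.5, "yaw": 0, "hand": -0.9},
  {"x": 0, "y": 0.05, "z": -1.65, "yaw": 0, "hand": -0.9},
  {"x": 0, "y": 0.05, "z": -1.65, "yaw": 0, "hand": -0.9},
])

```text
clock: 55.1
position: [0.6385, 0.0136, 0.0485]
ee_rot: [3.141, 0.016, -0.0]
force: [-3.7, 1.4, 7.2]
width: 0.154
gripper_force: 20.0
```

Fully down. I release and retreat, leaving the view clear.

Request:
apply_moves([
  {"x": 0, "y": 0, "z": 0, "yaw": 0, "hand": -0.45},
  {"x": 0, "y": 0, "z": 0, "yaw": 0, "hand": -0.45},
  {"x": 0, "y": 0, "z": 3, "yaw": 0, "hand": -0.45},
  {"x": 0, "y": 0, "z": 8, "yaw": 0, "hand": -0.45},
  {"x": -5, "y": 1, "z": 11, "yaw": 0, "hand": -0.45},
  {"x": -10, "y": 4, "z": 12, "yaw": 0, "hand": -0.45},
  {"x": -16, "y": 8, "z": 12, "yaw": 0, "hand": -0.45},
  {"x": -21, "y": 12, "z": 12, "yaw": 0, "hand": -0.45},
  {"x": -24, "y": 17, "z": 12, "yaw": 0, "hand": -0.45},
  {"x": -24, "y": 20, "z": 12, "yaw": 0, "hand": -0.45},
])

```text
clock: 56.35
position: [0.3962, 0.2154, 0.1682]
ee_rot: [3.141, 0.02, 0.001]
force: [1.1, -1.0, 1.7]
width: 0.274
gripper_force: 0.0
```

```bash
python3 - <<'E'
from h import *
im=cards();sc=get_image("scene")
cv2.imwrite("pics/g10.png",np.hstack([cv2.resize(im[145:275,265:415],(400,347),interpolation=cv2.INTER_CUBIC),cv2.resize(sc[165:295,230:380],(400,347),interpolation=cv2.INTER_CUBIC)]))
E
```

```text
[278 154  43  55] [0.6611 0.1111] [130.7 102.2] 3.9
[331 209  36  49] [ 0.5359 -0.0138] [117.1  85.6] 1.2
[0.3968 0.2202 0.1688] yaw 0.92 56.4
```

View pics/g10.png

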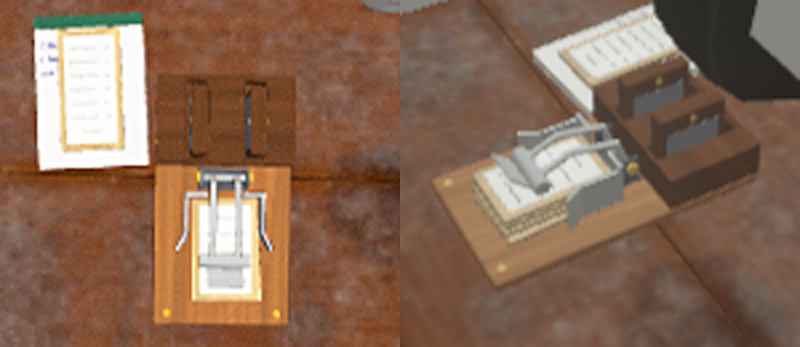

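The final view shows four stacked cards held by the arm at px (225,255), both plaques seated in their slots, and the old card on the pad at (90,90). I hand in.

```bash
python3 -c "
from cell import *
print(sign_off())"
```

```text
the job is handed in; nothing more can be done
None
```

I handed in the finished caddy at 56 s of the 208 s allowed: the old card is on the order pad, all four new cards are home under the arm, both plaques are fully down in their own slots, and the cups and pitcher were left alone. On the way, one card slipped in the grip when its insertion jammed at 51 N wrist force, and one pick missed because that card had shifted; both went in on a second try.

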